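# Finish the valve mounts, fill up the tray and stack the empty

### The job

First stand a graphite anode fully home in the recess of every bare ceramic base while the bases are still in their own tray; then move each joined mount, base and anode together, upright into a free pocket of the tray that already holds the finished mount, seated flat on the pocket floor. When the bases' tray is empty, stack it squarely on the other empty tray so that it nests fully down, and leave the bottle, tin and pliers alone; spare anodes are not needed.

Things in the scene. Friction and masses are not known exactly. Their poses are not given: they have to be found in the camera images.
- tray_finished: Black tray 289 (its x) by 54 (y) by 22 mm, 190 g, five pockets centred at x = -114, -57, 0, 57, 114 mm, 53 by 46 mm each, floor 7 mm above the underside, outer walls 4 mm thick, dividers 17 mm high. Holds a finished mount (anode standing in a base) at x = +114, the rest free. A base has 2.5 to 3 mm play each side in a pocket, its top 15 mm above the rim. Origin: centre of the underside, z up.
- tray_bases: Black tray 289 (its x) by 54 (y) by 22 mm, 190 g, five pockets centred at x = -114, -57, 0, 57, 114 mm, 53 by 46 mm each, floor 7 mm above the underside, outer walls 4 mm thick, dividers 17 mm high. Three or four bare bases stand in it at x = -114, -57, 0, 57 mm (one may be missing). Origin: centre of the underside, z up.
- tray_empty: Black tray 289 (its x) by 54 (y) by 22 mm, 190 g, five pockets centred at x = -114, -57, 0, 57, 114 mm, 53 by 46 mm each, floor 7 mm above the underside, outer walls 4 mm thick, dividers 17 mm high. Empty at the start. A plinth 4 mm deep under each tray drops inside the rim of the tray below (3 mm play each side): stacked trays lie 18 mm apart. Origin: centre of the underside, z up.
- base0: White ceramic base block, 48 mm (its x) by 40 mm (its y), 30 mm tall, 120 g. Recess in its top 38 (x) by 26 (y) mm, 12 mm deep, chamfered: an anode stands in it with 2 mm play each side, its lower end 18 mm and its top 66 mm above the base's underside. Origin: centre of the underside; z up. This one is part of the finished mount.
- base1: White ceramic base block, 48 mm (its x) by 40 mm (its y), 30 mm tall, 120 g. Recess in its top 38 (x) by 26 (y) mm, 12 mm deep, chamfered: an anode stands in it with 2 mm play each side, its lower end 18 mm and its top 66 mm above the base's underside. Origin: centre of the underside; z up. Stands bare in the tray of bases, its x along the tray's; may be absent.
- base2: White ceramic base block, 48 mm (its x) by 40 mm (its y), 30 mm tall, 120 g. Recess in its top 38 (x) by 26 (y) mm, 12 mm deep, chamfered: an anode stands in it with 2 mm play each side, its lower end 18 mm and its top 66 mm above the base's underside. Origin: centre of the underside; z up. Stands bare in the tray of bases, its x along the tray's; may be absent.
- base3: White ceramic base block, 48 mm (its x) by 40 mm (its y), 30 mm tall, 120 g. Recess in its top 38 (x) by 26 (y) mm, 12 mm deep, chamfered: an anode stands in it with 2 mm play each side, its lower end 18 mm and its top 66 mm above the base's underside. Origin: centre of the underside; z up. Stands bare in the tray of bases, its x along the tray's; may be absent.
- base4: White ceramic base block, 48 mm (its x) by 40 mm (its y), 30 mm tall, 120 g. Recess in its top 38 (x) by 26 (y) mm, 12 mm deep, chamfered: an anode stands in it with 2 mm play each side, its lower end 18 mm and its top 66 mm above the base's underside. Origin: centre of the underside; z up. Stands bare in the tray of bases, its x along the tray's; may be absent.
- anode0: Graphite anode: dark grey open box-section sleeve, 34 mm (its x) by 22 mm (its y) outside, 48 mm tall, walls 3.5 mm, 35 g. Origin: centre of its lower end; z along it, up when standing. This one is part of the finished mount.
- anode1: Graphite anode: dark grey open box-section sleeve, 34 mm (its x) by 22 mm (its y) outside, 48 mm tall, walls 3.5 mm, 35 g. Origin: centre of its lower end; z along it, up when standing. Stands upright in the stock tray at the start; same after a half turn about z.
- anode2: Graphite anode: dark grey open box-section sleeve, 34 mm (its x) by 22 mm (its y) outside, 48 mm tall, walls 3.5 mm, 35 g. Origin: centre of its lower end; z along it, up when standing. Stands upright in the stock tray at the start; same after a half turn about z.
- anode3: Graphite anode: dark grey open box-section sleeve, 34 mm (its x) by 22 mm (its y) outside, 48 mm tall, walls 3.5 mm, 35 g. Origin: centre of its lower end; z along it, up when standing. Stands upright in the stock tray at the start; same after a half turn about z.
- anode4: Graphite anode: dark grey open box-section sleeve, 34 mm (its x) by 22 mm (its y) outside, 48 mm tall, walls 3.5 mm, 35 g. Origin: centre of its lower end; z along it, up when standing. Stands upright in the stock tray at the start; same after a half turn about z.
- anode5: Graphite anode: dark grey open box-section sleeve, 34 mm (its x) by 22 mm (its y) outside, 48 mm tall, walls 3.5 mm, 35 g. Origin: centre of its lower end; z along it, up when standing. Stands upright in the stock tray at the start; same after a half turn about z.
- stock_tray: Flat black tray lined with white paper, fixed to the bench, 300 mm (its x) by 92 mm (its y), floor 4 mm above the bench, rim 10 mm high; five anodes stand in it in a row along its x, about 57 mm apart. Origin: centre of the underside.
- bottle: Bystander: amber glass bottle with a blue cap, 62 mm across, 135 mm tall. Origin: centre of the underside.
- can: Bystander: tin with a paper label, 80 mm across, 85 mm tall. Origin: centre of the underside.
- pliers: Bystander: small pliers with green handles, lying flat, about 120 mm long, 16 mm tall. Origin: under the handles' crossing.
Not all that is in view belongs to the job. What is shaped like the base3 but brown is not meant.

How it is judged:
On the way, in this order (a step that is already met when the one before it is completed fails the run):
1. every bare base holds an anode fully home in its recess, in the bases' own tray (z of base1 in the frame of tray_bases between 0.0045 and 0.0095 m and y of base1 in the frame of tray_bases between -0.005 and 0.005 m and x of base1 in the frame of tray_bases between -0.13 and 0.13 m and angle between the x axis of each of base1, base2, base3, base4 and the x axis of tray_bases, either way round below 0.15 rad and angle between the z axis of each of base1, base2, base3, base4 and the z axis of tray_bases, either way round below 0.08 rad and ((horizontal distance between anode0 and base1 below 0.005 m and z of anode0 in the frame of base1 between 0.0155 and 0.0205 m and angle between the z axis of anode0 and the z axis of base1, either way round below 0.08 rad) or (horizontal distance between anode1 and base1 below 0.005 m and z of anode1 in the frame of base1 between 0.0155 and 0.0205 m and angle between the z axis of anode1 and the z axis of base1, either way round below 0.08 rad) or (horizontal distance between anode2 and base1 below 0.005 m and z of anode2 in the frame of base1 between 0.0155 and 0.0205 m and angle between the z axis of anode2 and the z axis of base1, either way round below 0.08 rad) or (horizontal distance between anode3 and base1 below 0.005 m and z of anode3 in the frame of base1 between 0.0155 and 0.0205 m and angle between the z axis of anode3 and the z axis of base1, either way round below 0.08 rad) or (horizontal distance between anode4 and base1 below 0.005 m and z of anode4 in the frame of base1 between 0.0155 and 0.0205 m and angle between the z axis of anode4 and the z axis of base1, either way round below 0.08 rad) or (horizontal distance between anode5 and base1 below 0.005 m and z of anode5 in the frame of base1 between 0.0155 and 0.0205 m and angle between the z axis of anode5 and the z axis of base1, either way round below 0.08 rad)) and z of base2 in the frame of tray_bases between 0.0045 and 0.0095 m and y of base2 in the frame of tray_bases between -0.005 and 0.005 m and x of base2 in the frame of tray_bases between -0.13 and 0.13 m and ((horizontal distance between anode0 and base2 below 0.005 m and z of anode0 in the frame of base2 between 0.0155 and 0.0205 m and angle between the z axis of anode0 and the z axis of base2, either way round below 0.08 rad) or (horizontal distance between anode1 and base2 below 0.005 m and z of anode1 in the frame of base2 between 0.0155 and 0.0205 m and angle between the z axis of anode1 and the z axis of base2, either way round below 0.08 rad) or (horizontal distance between anode2 and base2 below 0.005 m and z of anode2 in the frame of base2 between 0.0155 and 0.0205 m and angle between the z axis of anode2 and the z axis of base2, either way round below 0.08 rad) or (horizontal distance between anode3 and base2 below 0.005 m and z of anode3 in the frame of base2 between 0.0155 and 0.0205 m and angle between the z axis of anode3 and the z axis of base2, either way round below 0.08 rad) or (horizontal distance between anode4 and base2 below 0.005 m and z of anode4 in the frame of base2 between 0.0155 and 0.0205 m and angle between the z axis of anode4 and the z axis of base2, either way round below 0.08 rad) or (horizontal distance between anode5 and base2 below 0.005 m and z of anode5 in the frame of base2 between 0.0155 and 0.0205 m and angle between the z axis of anode5 and the z axis of base2, either way round below 0.08 rad)) and z of base3 in the frame of tray_bases between 0.0045 and 0.0095 m and y of base3 in the frame of tray_bases between -0.005 and 0.005 m and x of base3 in the frame of tray_bases between -0.13 and 0.13 m and ((horizontal distance between anode0 and base3 below 0.005 m and z of anode0 in the frame of base3 between 0.0155 and 0.0205 m and angle between the z axis of anode0 and the z axis of base3, either way round below 0.08 rad) or (horizontal distance between anode1 and base3 below 0.005 m and z of anode1 in the frame of base3 between 0.0155 and 0.0205 m and angle between the z axis of anode1 and the z axis of base3, either way round below 0.08 rad) or (horizontal distance between anode2 and base3 below 0.005 m and z of anode2 in the frame of base3 between 0.0155 and 0.0205 m and angle between the z axis of anode2 and the z axis of base3, either way round below 0.08 rad) or (horizontal distance between anode3 and base3 below 0.005 m and z of anode3 in the frame of base3 between 0.0155 and 0.0205 m and angle between the z axis of anode3 and the z axis of base3, either way round below 0.08 rad) or (horizontal distance between anode4 and base3 below 0.005 m and z of anode4 in the frame of base3 between 0.0155 and 0.0205 m and angle between the z axis of anode4 and the z axis of base3, either way round below 0.08 rad) or (horizontal distance between anode5 and base3 below 0.005 m and z of anode5 in the frame of base3 between 0.0155 and 0.0205 m and angle between the z axis of anode5 and the z axis of base3, either way round below 0.08 rad)) and z of base4 in the frame of tray_bases between 0.0045 and 0.0095 m and y of base4 in the frame of tray_bases between -0.005 and 0.005 m and x of base4 in the frame of tray_bases between -0.13 and 0.13 m and ((horizontal distance between anode0 and base4 below 0.005 m and z of anode0 in the frame of base4 between 0.0155 and 0.0205 m and angle between the z axis of anode0 and the z axis of base4, either way round below 0.08 rad) or (horizontal distance between anode1 and base4 below 0.005 m and z of anode1 in the frame of base4 between 0.0155 and 0.0205 m and angle between the z axis of anode1 and the z axis of base4, either way round below 0.08 rad) or (horizontal distance between anode2 and base4 below 0.005 m and z of anode2 in the frame of base4 between 0.0155 and 0.0205 m and angle between the z axis of anode2 and the z axis of base4, either way round below 0.08 rad) or (horizontal distance between anode3 and base4 below 0.005 m and z of anode3 in the frame of base4 between 0.0155 and 0.0205 m and angle between the z axis of anode3 and the z axis of base4, either way round below 0.08 rad) or (horizontal distance between anode4 and base4 below 0.005 m and z of anode4 in the frame of base4 between 0.0155 and 0.0205 m and angle between the z axis of anode4 and the z axis of base4, either way round below 0.08 rad) or (horizontal distance between anode5 and base4 below 0.005 m and z of anode5 in the frame of base4 between 0.0155 and 0.0205 m and angle between the z axis of anode5 and the z axis of base4, either way round below 0.08 rad))), for 0.2 s.
2. every joined mount is seated in a pocket of the tray with the finished mount (z of base1 in the frame of tray_finished between 0.0045 and 0.0095 m and y of base1 in the frame of tray_finished between -0.005 and 0.005 m and x of base1 in the frame of tray_finished between -0.13 and 0.13 m and angle between the x axis of each of base1, base2, base3, base4 and the x axis of tray_finished, either way round below 0.15 rad and angle between the z axis of each of base1, base2, base3, base4 and the z axis of tray_finished, either way round below 0.08 rad and ((horizontal distance between anode0 and base1 below 0.005 m and z of anode0 in the frame of base1 between 0.0155 and 0.0205 m and angle between the z axis of anode0 and the z axis of base1, either way round below 0.08 rad) or (horizontal distance between anode1 and base1 below 0.005 m and z of anode1 in the frame of base1 between 0.0155 and 0.0205 m and angle between the z axis of anode1 and the z axis of base1, either way round below 0.08 rad) or (horizontal distance between anode2 and base1 below 0.005 m and z of anode2 in the frame of base1 between 0.0155 and 0.0205 m and angle between the z axis of anode2 and the z axis of base1, either way round below 0.08 rad) or (horizontal distance between anode3 and base1 below 0.005 m and z of anode3 in the frame of base1 between 0.0155 and 0.0205 m and angle between the z axis of anode3 and the z axis of base1, either way round below 0.08 rad) or (horizontal distance between anode4 and base1 below 0.005 m and z of anode4 in the frame of base1 between 0.0155 and 0.0205 m and angle between the z axis of anode4 and the z axis of base1, either way round below 0.08 rad) or (horizontal distance between anode5 and base1 below 0.005 m and z of anode5 in the frame of base1 between 0.0155 and 0.0205 m and angle between the z axis of anode5 and the z axis of base1, either way round below 0.08 rad)) and z of base2 in the frame of tray_finished between 0.0045 and 0.0095 m and y of base2 in the frame of tray_finished between -0.005 and 0.005 m and x of base2 in the frame of tray_finished between -0.13 and 0.13 m and ((horizontal distance between anode0 and base2 below 0.005 m and z of anode0 in the frame of base2 between 0.0155 and 0.0205 m and angle between the z axis of anode0 and the z axis of base2, either way round below 0.08 rad) or (horizontal distance between anode1 and base2 below 0.005 m and z of anode1 in the frame of base2 between 0.0155 and 0.0205 m and angle between the z axis of anode1 and the z axis of base2, either way round below 0.08 rad) or (horizontal distance between anode2 and base2 below 0.005 m and z of anode2 in the frame of base2 between 0.0155 and 0.0205 m and angle between the z axis of anode2 and the z axis of base2, either way round below 0.08 rad) or (horizontal distance between anode3 and base2 below 0.005 m and z of anode3 in the frame of base2 between 0.0155 and 0.0205 m and angle between the z axis of anode3 and the z axis of base2, either way round below 0.08 rad) or (horizontal distance between anode4 and base2 below 0.005 m and z of anode4 in the frame of base2 between 0.0155 and 0.0205 m and angle between the z axis of anode4 and the z axis of base2, either way round below 0.08 rad) or (horizontal distance between anode5 and base2 below 0.005 m and z of anode5 in the frame of base2 between 0.0155 and 0.0205 m and angle between the z axis of anode5 and the z axis of base2, either way round below 0.08 rad)) and z of base3 in the frame of tray_finished between 0.0045 and 0.0095 m and y of base3 in the frame of tray_finished between -0.005 and 0.005 m and x of base3 in the frame of tray_finished between -0.13 and 0.13 m and ((horizontal distance between anode0 and base3 below 0.005 m and z of anode0 in the frame of base3 between 0.0155 and 0.0205 m and angle between the z axis of anode0 and the z axis of base3, either way round below 0.08 rad) or (horizontal distance between anode1 and base3 below 0.005 m and z of anode1 in the frame of base3 between 0.0155 and 0.0205 m and angle between the z axis of anode1 and the z axis of base3, either way round below 0.08 rad) or (horizontal distance between anode2 and base3 below 0.005 m and z of anode2 in the frame of base3 between 0.0155 and 0.0205 m and angle between the z axis of anode2 and the z axis of base3, either way round below 0.08 rad) or (horizontal distance between anode3 and base3 below 0.005 m and z of anode3 in the frame of base3 between 0.0155 and 0.0205 m and angle between the z axis of anode3 and the z axis of base3, either way round below 0.08 rad) or (horizontal distance between anode4 and base3 below 0.005 m and z of anode4 in the frame of base3 between 0.0155 and 0.0205 m and angle between the z axis of anode4 and the z axis of base3, either way round below 0.08 rad) or (horizontal distance between anode5 and base3 below 0.005 m and z of anode5 in the frame of base3 between 0.0155 and 0.0205 m and angle between the z axis of anode5 and the z axis of base3, either way round below 0.08 rad)) and z of base4 in the frame of tray_finished between 0.0045 and 0.0095 m and y of base4 in the frame of tray_finished between -0.005 and 0.005 m and x of base4 in the frame of tray_finished between -0.13 and 0.13 m and ((horizontal distance between anode0 and base4 below 0.005 m and z of anode0 in the frame of base4 between 0.0155 and 0.0205 m and angle between the z axis of anode0 and the z axis of base4, either way round below 0.08 rad) or (horizontal distance between anode1 and base4 below 0.005 m and z of anode1 in the frame of base4 between 0.0155 and 0.0205 m and angle between the z axis of anode1 and the z axis of base4, either way round below 0.08 rad) or (horizontal distance between anode2 and base4 below 0.005 m and z of anode2 in the frame of base4 between 0.0155 and 0.0205 m and angle between the z axis of anode2 and the z axis of base4, either way round below 0.08 rad) or (horizontal distance between anode3 and base4 below 0.005 m and z of anode3 in the frame of base4 between 0.0155 and 0.0205 m and angle between the z axis of anode3 and the z axis of base4, either way round below 0.08 rad) or (horizontal distance between anode4 and base4 below 0.005 m and z of anode4 in the frame of base4 between 0.0155 and 0.0205 m and angle between the z axis of anode4 and the z axis of base4, either way round below 0.08 rad) or (horizontal distance between anode5 and base4 below 0.005 m and z of anode5 in the frame of base4 between 0.0155 and 0.0205 m and angle between the z axis of anode5 and the z axis of base4, either way round below 0.08 rad))), for 0.2 s.
At the end, for the whole second after the job is handed in: Every base sits in a pocket of the finished tray (2.5 mm of the floor, 5 mm of the centre line, 0.15 rad), an anode home in it (5 mm aside, 2.5 mm high). The emptied tray nests on the empty one (1.7 mm high, 6 mm aside, 0.06 rad, level). Both lower trays flat on the bench, all at rest (all of step 2 and z of base0 in the frame of tray_finished between 0.0045 and 0.0095 m and y of base0 in the frame of tray_finished between -0.005 and 0.005 m and x of base0 in the frame of tray_finished between -0.13 and 0.13 m and angle between the x axis of base0 and the x axis of tray_finished, either way round below 0.15 rad and angle between the z axis of base0 and the z axis of tray_finished, either way round below 0.08 rad and ((horizontal distance between anode0 and base0 below 0.005 m and z of anode0 in the frame of base0 between 0.0155 and 0.0205 m and angle between the z axis of anode0 and the z axis of base0, either way round below 0.08 rad) or (horizontal distance between anode1 and base0 below 0.005 m and z of anode1 in the frame of base0 between 0.0155 and 0.0205 m and angle between the z axis of anode1 and the z axis of base0, either way round below 0.08 rad) or (horizontal distance between anode2 and base0 below 0.005 m and z of anode2 in the frame of base0 between 0.0155 and 0.0205 m and angle between the z axis of anode2 and the z axis of base0, either way round below 0.08 rad) or (horizontal distance between anode3 and base0 below 0.005 m and z of anode3 in the frame of base0 between 0.0155 and 0.0205 m and angle between the z axis of anode3 and the z axis of base0, either way round below 0.08 rad) or (horizontal distance between anode4 and base0 below 0.005 m and z of anode4 in the frame of base0 between 0.0155 and 0.0205 m and angle between the z axis of anode4 and the z axis of base0, either way round below 0.08 rad) or (horizontal distance between anode5 and base0 below 0.005 m and z of anode5 in the frame of base0 between 0.0155 and 0.0205 m and angle between the z axis of anode5 and the z axis of base0, either way round below 0.08 rad)) and z of tray_bases in the frame of tray_empty between 0.0155 and 0.0197 m and horizontal distance between tray_bases and tray_empty below 0.006 m and angle between the x axis of tray_bases and the x axis of tray_empty, either way round below 0.06 rad and angle between the z axis of tray_bases and the z axis of tray_empty, either way round below 0.025 rad and height (world z) of each of tray_finished, tray_empty below 0.006 m and angle between each of tray_finished, tray_empty's own z axis and vertical below 0.05 rad and linear speed of each of base0, base1, base2, base3, base4, tray_finished, tray_bases, tray_empty below 0.02 m/s); the robot touches nothing.
It fails at once if the bottle is knocked aside (moved more than 30 mm) (distance of bottle from where it was at the start of the episode above 0.03 m).
It fails at once if the can is knocked aside (moved more than 30 mm) (distance of can from where it was at the start of the episode above 0.03 m).
It fails at once if the pliers is knocked aside (moved more than 30 mm) (distance of pliers from where it was at the start of the episode above 0.03 m).
Of base1, base2, base3, base4 only 3 to 4 are there at a start; the rules pass over those that are not, and their reading is None.
At some moment in a run one of tray_bases, tray_empty, tray_finished may be knocked a few centimetres aside while the robot is not near it.
Once in a run the grip may slacken for a moment while it holds something.
It also fails if it takes over 210 s, if anything falls off the work surface, if the arm or the gripper's body presses on something with over 40 N, if the wrist force passes 120 N, or if a joint passes its speed limit or range.

### The arm

A 6-joint arm with a two-finger parallel gripper is mounted at the origin on the work surface. World frame = base frame: x ahead of the robot, y to its left, z up, the work surface at z = 0. Lengths are in m, angles in rad, forces in N, time in s.
With the tool pointing down it reaches from about 0.3 to 0.825 m from the base axis. Payload 5.4 kg.
Tool frame: the origin (TCP) lies midway between the tips of the shut fingers; the grasp point (between the pads) lies 19 mm behind it (manip.grasp_offset is the distance from the TCP to the grasp point, in m); z points along the fingers, y is the line along which they close (so a half turn about z gives the same grasp; the last joint's range is limited). The gripper opens to 92 mm and grips with 3 to 60 N. Pads are 20 mm wide; open, the fingers measure 128 mm over their backs; the gripper's body (75 mm by 189 mm) begins 69 mm behind the grasp point.
Start: joints at [-1.457, 0.158, 1.597, -0, 1.386, -0.21], TCP at [0.183, -0.545, 0.215] pointing down, gripper open.
Joint ranges: [-2.91, 2.91], [-0.94, 2.29], [0.18, 2.7], [-1.29, 4.43], [0.17, 2.64], [-3, 3]. Speed limits (rad/s): [2.57, 2.57, 3.14, 3.14, 3.14, 3.14].

### API

Orientations are given as [roll, pitch, yaw] about the fixed x, y, z axes, in that order (R = Rz(yaw) Ry(pitch) Rx(roll)).
In Python, from station import status, cams, manip gives the robot as it stands.
- The arm moves only by the shell command python3 -m handwheel 'ROWS'. ROWS is text: rows parted by semicolons, each of 7 numbers parted by spaces: the turn, a rotation vector about the tool's x, y, z in rad, then the shift along the tool's x, y, z in mm, then the closure, from -1 (fully open) to 1 (shut). A call has 1 to 8 rows; each row is the pose to reach, as a shift and turn from the pose commanded when the call began, along the tool's axes at that moment; what a row does not reach only later rows make up. A row lasts 1/12 s, in which the tool goes at most 41.7 mm and 7.16 degrees, less where a joint would pass 70% of its speed; a pose out of reach is approached as far as the arm can. A call with a gripper value outside its range is refused whole. The fingers move at their own pace and stop on an object; the grip force is fixed at half the most. Time passes only in rows, so rows that repeat a pose let the fingers close. It gives the time, the measured TCP pose, the force, the opening and the grip force at its end, in the units of the state.
- status.get_state(): the state, without advancing time (a new reading comes with each control period).
- cams.camera(name): name is "scene" or "top" or "wrist"; returns the picture (384x512x3 uint8, red, green, blue); there is no depth.
- cams.get_calibration(name): a dict with "intrinsics" (3x3 intrinsics, pixels), "cam_to_world" (4x4, takes a point from camera to world coordinates); the wrist camera has in their place "T_tool_cam" (4x4, takes a point from camera to tool coordinates, whose origin is the TCP and whose axes are the flange's). Camera axes: x right, y up, looking along -z (the intrinsics and any distortion apply to the point x, -y, -z); pixel columns grow to the right and rows downward; lengths in m; the calibration is good to about 2 mm. A picture is of the moment at which its call begins: read the wrist's pose just before it. get_calibration takes no time and is no camera call.
- manip.finish_job(): hands the job in; it is judged then, once.
The state is a dict: "t": time; "joint_pos": joint angles; "qd": joint speeds; "joint_torque": joint torques, N m; "position": TCP position; "tool_rot": TCP orientation; "contact_force": force on the tool from outside, world axes, zero at the start; "ft_torque": the same for the moment, N m; "grip_width": finger opening in m; "grasp_force": force on a finger pad.
Only numpy, scipy, OpenCV 4.12 (cv2) and the standard library are available. Lean on these libraries where they do the work, as an engineer would, in place of code of your own. Each camera call takes 0.05 s, during which the arm holds its last target. There are 200 camera calls.

## Working session

There is one attempt and no reset: what is moved stays moved. The work goes in short steps, Python scripts to look and compute and a shell command to move; the robot and the scene stay as the last step left them, time stands still between calls to the robot, and variables do not carry over. Pictures are saved under pics/ and viewed, at most 14 in all, crops included, and the job is handed in when it is done.

```bash
mkdir -p pics; ls
python3 - <<'E'
from station import status,cams,manip
import cv2,numpy as np
s=status.get_state();print(s)
for n in("scene","top","wrist"):
    c=cams.get_calibration(n);print(n,{k:np.round(v,4).tolist() if not isinstance(v,str) else v for k,v in c.items()})
    if n!="wrist":
        im=cams.camera(n);cv2.imwrite(f"pics/{n}0.png",im[:,:,::-1])
E
```

```text
pics
{'t': 0.0, 'joint_pos': array([-1.45704329e+00,  1.59099422e-01,  1.59818828e+00,  2.36987939e-05,
        1.38620904e+00, -2.10085217e-01]), 'qd': array([0.00064258, 0.00113985, 0.00137703, 0.00051775, 0.00071472,
       0.00032017]), 'joint_torque': array([-1.56842958e-03, -3.85570943e+01, -3.22112525e+01,  6.99723861e-02,
        3.78248258e-02, -1.46811940e-04]), 'position': array([ 0.18289325, -0.54448847,  0.21361264]), 'tool_rot': array([-3.13973528e+00, -4.19861267e-04,  3.23833491e-01]), 'contact_force': array([-0.09901869,  0.03487413,  0.33483622]), 'ft_torque': array([0.01685306, 0.01174273, 0.00620172]), 'grasp_force': 0.0, 'grip_width': 0.09206152274328092}
scene {'intrinsics': [[398.2594, 0.0, 255.8782], [0.0, 398.2594, 189.0652], [0.0, 0.0, 1.0]], 'cam_to_world': [[0.4318, -0.634, 0.6415, 1.2195], [0.9019, 0.3128, -0.2978, -0.2976], [-0.0118, 0.7072, 0.7069, 0.7767], [0.0, 0.0, 0.0, 1.0]]}
top {'intrinsics': [[401.2592, 0.0, 251.3881], [0.0, 401.2592, 193.2392], [0.0, 0.0, 1.0]], 'cam_to_world': [[-0.0249, 0.9949, -0.0976, 0.4153], [-0.9995, -0.0265, -0.0157, -0.0088], [-0.0182, 0.0972, 0.9951, 1.4104], [0.0, 0.0, 0.0, 1.0]]}
wrist {'intrinsics': [[285.1651, 0.0, 255.0776], [0.0, 285.1651, 196.3762], [0.0, 0.0, 1.0]], 'T_tool_cam': [[-0.0015, 0.9671, 0.2546, 0.0712], [1.0, 0.0011, 0.0017, 0.0011], [0.0014, 0.2546, -0.9671, -0.1704], [0.0, 0.0, 0.0, 1.0]]}
```

Run:
```python
import cv2
a=cv2.imread("pics/top0.png");cv2.imwrite("pics/top0b.png",cv2.resize(a,(800,600),interpolation=cv2.INTER_CUBIC))
```

```text
(no output)
```

View pics/top0b.png

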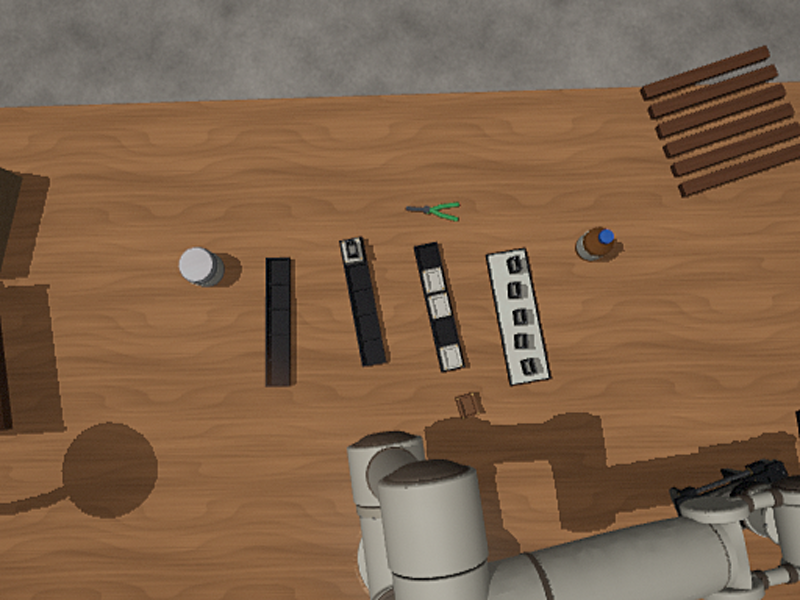

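View pics/scene0.png

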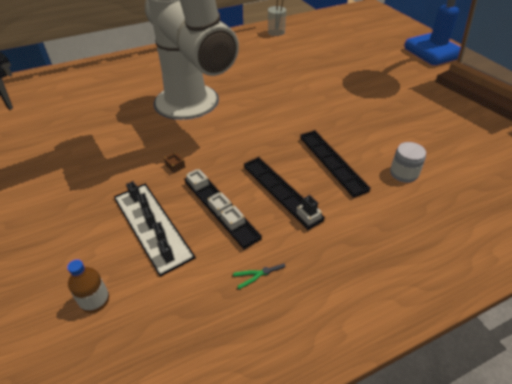

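The top view (800×600) shows three white bases at (432,279), (439,305), (452,357) in tray_bases. tray_finished, with its mount at (351,250), is to their left, and tray_empty is at (279,320). The stock is at (518,317), the brown decoy at (468,404), and the pliers, tin and bottle are clear of the trays. I'll turn these pixels into rough positions.

```bash
cat > h.py <<'E'
import numpy as np,cv2
from scipy.spatial.transform import Rotation as R
from station import status,cams,manip
def rays(name,uv,z,s=None):
    "pixels -> world at height z"
    c=cams.get_calibration(name);K=c["intrinsics"]
    if name=="wrist":
        T=np.eye(4);T[:3,:3]=R.from_euler("xyz",s["tool_rot"]).as_matrix();T[:3,3]=s["position"];T=T@c["T_tool_cam"]
    else:T=c["cam_to_world"]
    uv=np.atleast_2d(np.array(uv,float));z=np.broadcast_to(z,len(uv))
    d=np.c_[(uv[:,0]-K[0,2])/K[0,0],-(uv[:,1]-K[1,2])/K[1,1],-np.ones(len(uv))]@T[:3,:3].T
    return (T[:3,3]+d*((z-T[2,3])/d[:,2])[:,None])[:,:2]
def totool(p,s=None):
    "world point -> shift (mm) in tool axes"
    s=s or status.get_state()
    return 1000*R.from_euler("xyz",s["tool_rot"]).inv().apply(np.array(p)-s["position"])
E
python3 - <<'E'
from h import *
P=dict(b1=(432,279,.037),b2=(439,305,.037),b4=(452,357,.037),bt0=(427,246,.022),bt1=(453,368,.022),f0=(351,240,.022),f1=(374,363,.022),fm=(351,250,.073),e0=(279,260,.022),e1=(278,384,.022),
s0=(505,251,.01),s1=(531,383,.01),a1=(514,265,.052),a5=(527,366,.052),bot=(606,237,.135),can=(196,261,.085),pl=(432,210,.016),brown=(468,404,.03))
for k,(u,v,z) in P.items(): print(k,np.round(rays("top",[(u*.64,v*.64)],z)[0],3))
E
```

```text
b1 [ 0.599 -0.075]
b2 [ 0.541 -0.088]
b4 [ 0.426 -0.113]
bt0 [ 0.675 -0.067]
bt1 [ 0.402 -0.116]
f0 [0.694 0.104]
f1 [0.417 0.058]
fm [0.662 0.1  ]
e0 [0.653 0.266]
e1 [0.376 0.271]
s0 [ 0.661 -0.243]
s1 [ 0.365 -0.287]
a1 [ 0.622 -0.254]
a5 [ 0.403 -0.272]
bot [ 0.663 -0.43 ]
can [0.645 0.433]
pl [ 0.759 -0.081]
brown [ 0.324 -0.145]
```

```bash
python3 -m handwheel '0 0 0 240 -138 -18 -1;0 0 0 240 -138 -18 -1;0 0 0 240 -138 -18 -1;0 0 0 240 -138 -18 -1;0 0 0 240 -138 -18 -1;0 0 0 240 -138 -18 -1;0 0 0 240 -138 -18 -1;0 0 0 240 -138 -18 -1' && python3 -m handwheel '0 0 0.149 240 -138 -18 -1;0 0 0.149 240 -138 -18 -1;0 0 0.149 240 -138 -18 -1;0 0 0.149 240 -138 -18 -1;0 0 0.149 240 -138 -18 -1;0 0 0.149 240 -138 -18 -1;0 0 0.149 240 -138 -18 -1;0 0 0.149 240 -138 -18 -1'
python3 - <<'E'
from h import *
s=status.get_state();im=cams.camera("wrist");print(s["t"],s["position"],s["tool_rot"])
import pickle;pickle.dump((s,im),open("w1.pkl","wb"))
cv2.imwrite("pics/w1.png",cv2.resize(im[:,:,::-1],(800,600),interpolation=cv2.INTER_CUBIC))
E
```

```text
t: 0.77
position: [0.3693, -0.3341, 0.2328]
tool_rot: [-3.141, -0.002, 0.329]
contact_force: [0.0, 0.3, -0.3]
grip_width: 0.092
grasp_force: 0.0
t: 1.43
position: [0.5527, -0.127, 0.2504]
tool_rot: [-3.14, -0.001, 0.18]
contact_force: [-0.2, -0.5, -0.1]
grip_width: 0.0919
grasp_force: 0.0
1.4333 [ 0.55269895 -0.12696773  0.25043297] [-3.14020333e+00 -1.38327006e-03  1.79958701e-01]
```

View pics/w1.png

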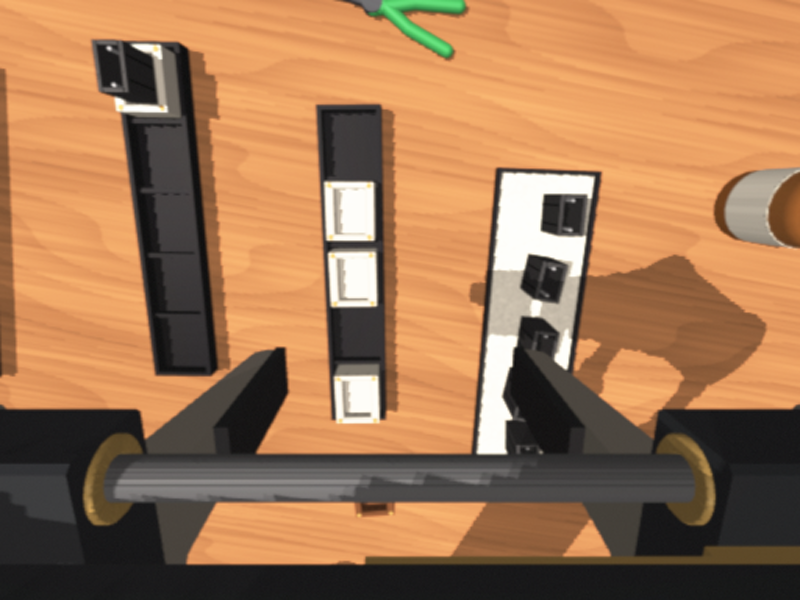

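Bases stand at (350,212), (353,278) and (357,393), which is x=+57, 0 and -114 in the tray. Anodes start at (565,213), (545,278), (538,337), at varying yaw. The bottle is on the right at (765,207). Next is an edge-fitting helper.

```bash
cat >> h.py <<'E'
from scipy.optimize import minimize
from scipy.ndimage import map_coordinates
def proj(name,P,s=None):
    c=cams.get_calibration(name);K=c["intrinsics"]
    if name=="wrist":
        T=np.eye(4);T[:3,:3]=R.from_euler("xyz",s["tool_rot"]).as_matrix();T[:3,3]=s["position"];T=T@c["T_tool_cam"]
    else:T=c["cam_to_world"]
    q=(P-T[:3,3])@T[:3,:3]
    return np.c_[K[0,2]-K[0,0]*q[:,0]/q[:,2],K[1,2]+K[1,1]*q[:,1]/q[:,2]]
M=dict(base=([(48,40),(38,26)],None),anode=([(34,22),(27,15)],None),tray=([(289,54),(281,46)],None))
def pts(kind,p,z,n=60):
    x,y,a=p;out=[];t=np.linspace(-.95,.95,n)/2
    for w,h in M[kind][0]:
        w,h=w/1e3,h/1e3
        for q in(np.c_[t*w,0*t+h/2],np.c_[t*w,0*t-h/2],np.c_[0*t+w/2,t*h],np.c_[0*t-w/2,t*h]):
            c,sn=np.cos(a),np.sin(a);out.append(np.c_[x+c*q[:,0]-sn*q[:,1],y+sn*q[:,0]+c*q[:,1],0*t+z])
    return out
def fit(kind,im,s,p0,z,name="wrist",r=.006,ra=.15):
    g=im.mean(2) if im.ndim==3 else im
    best=None
    for sig in(3,1.5,.8):
        b=cv2.GaussianBlur(g.astype(np.float32),(0,0),sig);gx=cv2.Sobel(b,cv2.CV_32F,1,0)/8;gy=cv2.Sobel(b,cv2.CV_32F,0,1)/8
        def cost(p):
            c=0
            for e in pts(kind,p,z):
                uv=proj(name,e,s);d=uv[-1]-uv[0];n=np.array([-d[1],d[0]])/np.linalg.norm(d)
                G=map_coordinates(gx,uv.T[::-1],order=1)*n[0]+map_coordinates(gy,uv.T[::-1],order=1)*n[1]
                c-=abs(G.mean())*np.linalg.norm(d)**.5
            return c
        if best is None:
            c=[np.array(p0)+(dx,dy,da) for dx in np.linspace(-r,r,7) for dy in np.linspace(-r,r,7) for da in np.linspace(-ra,ra,7)]
            best=min(c,key=cost)
        st=.002 if sig>2 else .0008
        best=minimize(cost,best,method="Nelder-Mead",options=dict(initial_simplex=np.vstack([best]+[best+d for d in np.diag([st,st,.03])]),xatol=1e-5)).x
    return best,-cost(best)
def draw(v,kind,p,z,s,k,off=(0,0),name="wrist"):
    for e in pts(kind,p,z):
        uv=(proj(name,e,s)[[0,-1]]+.5-off)*k-.5;cv2.line(v,*[tuple(map(int,np.round(q))) for q in uv],(0,255,0),1)
E
cat > m1.py <<'E'
from h import *;import pickle
s,im=pickle.load(open("w1.pkl","rb"))
k=.64;off=np.array([190,60]);v=cv2.resize(im[60:300,190:400,::-1],None,fx=2.5,fy=2.5,interpolation=cv2.INTER_CUBIC)
for kind,u,w,z,a in(("base",350,212,.037,.18),("base",353,278,.037,.18),("base",357,393,.037,.18),("anode",565,213,.052,.1),("anode",545,278,.052,-.1),("anode",538,337,.052,.1)):
    p0=rays("wrist",[(u*k,w*k)],z,s)[0];p,c=fit(kind,im,s,(*p0,a),z,ra=.35 if kind=="anode" else .1)
    print(kind,np.round(p0,4),np.round(p,4),round(c,1));draw(v,kind,p,z,s,2.5,off)
p0=rays("wrist",[(349*k,263*k)],.022,s)[0];p,c=fit("tray",im,s,(*p0,.18),.022,r=.01,ra=.05);print("tray",p,c);draw(v,"tray",p,.022,s,2.5,off)
cv2.imwrite("pics/f1.png",v)
E
python3 m1.py
```

```text
Traceback (most recent call last):
  File "m1.py", line 5, in <module>
    p0=rays("wrist",[(u*k,w*k)],z,s)[0];p,c=fit(kind,im,s,(*p0,a),z,ra=.35 if kind=="anode" else .1)
                                            ~~~^^^^^^^^^^^^^^^^^^^^^^^^^^^^^^^^^^^^^^^^^^^^^^^^^^^^^
  File "h.py", line 50, in fit
    best=minimize(cost,best,method="Nelder-Mead",options=dict(initial_simplex=np.vstack([best]+[best+d for d in np.diag([st,st,.03])]),xatol=1e-5)).x
         ~~~~~~~~^^^^^^^^^^^^^^^^^^^^^^^^^^^^^^^^^^^^^^^^^^^^^^^^^^^^^^^^^^^^^^^^^^^^^^^^^^^^^^^^^^^^^^^^^^^^^^^^^^^^^^^^^^^^^^^^^^^^^^^^^^^^^^^^^^
  File "h.py", line 42, in cost
    uv=proj(name,e,s);d=uv[-1]-uv[0];n=np.array([-d[1],d[0]])/np.linalg.norm(d)
  File "h.py", line 20, in proj
    c=cams.get_calibration(name);K=c["intrinsics"]
ValueError: time passes only in moves, steps and waits
```

```bash
sed -i 's/cams.get_calibration(name)/cal(name)/; 3a import functools\ncal=functools.lru_cache(lambda n: cams.get_calibration(n))' h.py; time python3 m1.py
```

```text
base [ 0.5979 -0.0774] [ 0.5987 -0.0763  0.1784] 1451.3
base [ 0.5423 -0.0885] [ 0.5413 -0.0878  0.1828] 1404.5
base [ 0.4345 -0.1089] [ 0.4336 -0.1083  0.1886] 1116.7
anode [ 0.629  -0.2505] [ 0.6261 -0.2419  0.141 ] 941.8
anode [ 0.5742 -0.2485] [ 0.5735 -0.2539 -0.0251] 686.6
anode [ 0.5225 -0.256 ] [ 0.5237 -0.2477  0.0861] 626.0
tray [ 0.54400885 -0.08299659  0.18342237] 1398.7088303393803
real	0m8.582s
user	0m9.200s
sys	0m0.100s
```

View pics/f1.png

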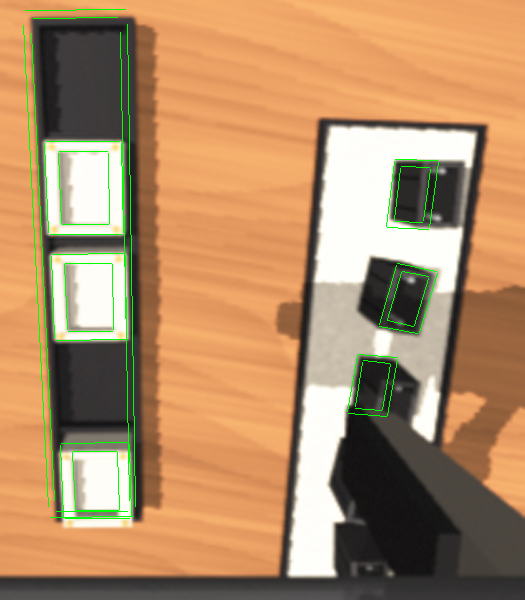

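The base fits look good, but the tray fit is offset and the anode fits are ambiguous. I'll look closer over the stock.

```bash
python3 -m handwheel '0 0 0 -74 112 50 -1;0 0 0 -74 112 50 -1;0 0 0 -74 112 50 -1;0 0 0 -74 112 50 -1;0 0 0 -74 112 50 -1;0 0 0 -74 112 50 -1;0 0 0 -74 112 50 -1'
cat > snap.py <<'E'
from h import *;import pickle,sys
s=status.get_state();im=cams.camera("wrist");print(s["t"],s["position"],s["tool_rot"])
pickle.dump((s,im),open(sys.argv[1]+".pkl","wb"))
cv2.imwrite(f"pics/{sys.argv[1]}.png",cv2.resize(im[:,:,::-1],(800,600),interpolation=cv2.INTER_CUBIC))
E
python3 snap.py w2
```

```text
t: 2.07
position: [0.4967, -0.254, 0.201]
tool_rot: [-3.142, -0.0, 0.174]
contact_force: [0.8, 0.5, -0.1]
grip_width: 0.0919
grasp_force: 0.0
2.0667 [ 0.49668719 -0.25400573  0.20096134] [-3.14156041e+00 -4.17731270e-04  1.74051972e-01]
```

View pics/w2.png

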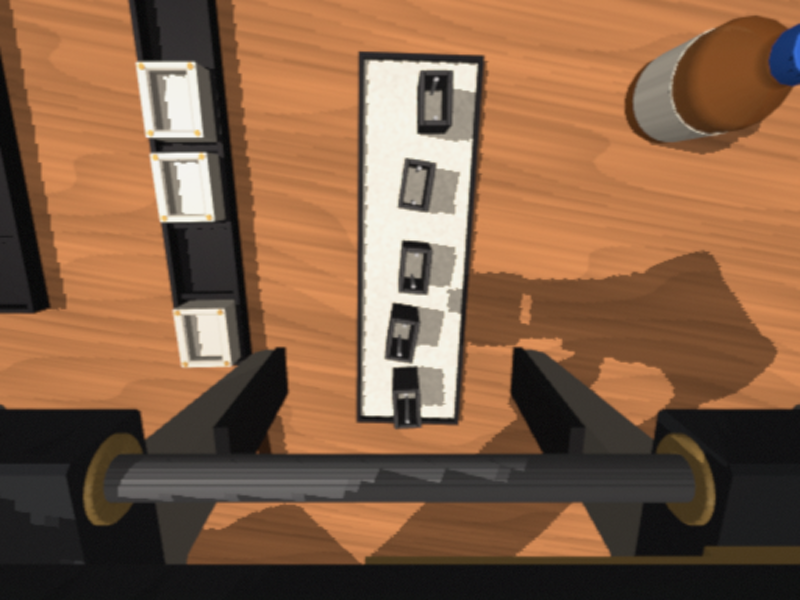

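Anode tops are clear at (435,98), (416,185), (414,270), (404,336), (406,401), and bases at (170,100), (183,187), (205,335).

```bash
cat > meas.py <<'E'
from h import *;import pickle,sys
# meas.py snap kind u v z yaw ...  (u,v in 800x600)
s,im=pickle.load(open(sys.argv[1]+".pkl","rb"));v=cv2.resize(im[:,:,::-1],None,fx=3,fy=3,interpolation=cv2.INTER_CUBIC);B=[]
H=dict(base=.037,anode=.052,mount=.073,tray=.022)
for a in sys.argv[2:]:
    kind,u,w,yaw=a.split(",");z=H[kind];kd="anode" if kind=="mount" else kind
    p0=rays("wrist",[(float(u)*.64,float(w)*.64)],z,s)[0]
    p,c=fit(kd,im,s,(*p0,float(yaw)),z,r=.004,ra=.2 if kd=="anode" else .06)
    print(kind,"click",np.round(p0,4),"fit",np.round(p,4),round(c));draw(v,kd,p,z,s,3);B.append(proj("wrist",np.array([[p[0],p[1],z]]),s)[0]*3)
B=np.array(B);a=np.maximum(B.min(0)-110,0).astype(int);b=np.minimum(B.max(0)+110,[1536,1152]).astype(int)
v=v[a[1]:b[1],a[0]:b[0]];k=min(1,800/v.shape[1],600/v.shape[0]);cv2.imwrite(f"pics/{sys.argv[1]}f.png",cv2.resize(v,None,fx=k,fy=k,interpolation=cv2.INTER_AREA))
E
python3 meas.py w2 anode,435,98,.15 anode,416,185,0 anode,414,270,.15 base,170,100,.18 base,183,187,.18 base,205,335,.18
```

```text
anode click [ 0.6288 -0.256 ] fit [ 0.6291 -0.2554  0.1661] 923
anode click [ 0.5722 -0.2537] fit [ 0.5726 -0.2512  0.0079] 928
anode click [ 0.5134 -0.2631] fit [ 0.5168 -0.2603  0.0089] 793
base click [ 0.599  -0.0762] fit [ 0.5993 -0.0758  0.1722] 1622
base click [ 0.542 -0.088] fit [ 0.5419 -0.0873  0.1897] 1529
base click [ 0.4314 -0.1108] fit [ 0.4353 -0.1149  0.1867] 1034
```

View pics/w2f.png

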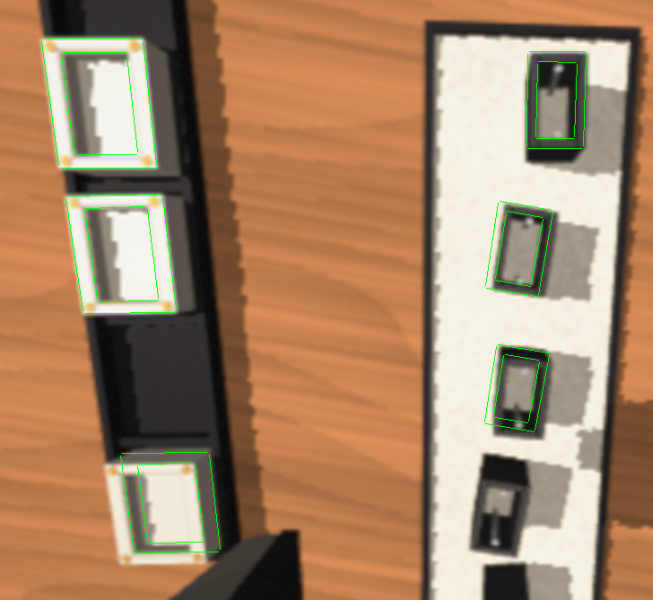

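```bash
python3 -m handwheel '0 0 0.008 130 24 60 -1;0 0 0.008 130 24 60 -1;0 0 0.008 130 24 60 -1;0 0 0.008 130 24 100 -1;0 0 0.008 130 24 140 -1;0 0 0.008 130 24 170 -1;0 0 0.008 130 24 179 -1;0 0 0.008 130 24 179 -1' && python3 -m handwheel '0 0 0 0 0 0 1;0 0 0 0 0 0 1;0 0 0 0 0 0 1;0 0 0 0 0 0 1;0 0 0 0 0 0 1;0 0 0 0 0 0 1;0 0 0 0 0 0 1;0 0 0 0 0 0 1'
```

```text
t: 2.78
position: [0.6269, -0.2523, 0.0181]
tool_rot: [-3.137, 0.005, 0.168]
contact_force: [0.8, 0.6, 0.7]
grip_width: 0.0921
grasp_force: 0.0
t: 3.45
position: [0.6289, -0.2549, 0.0217]
tool_rot: [3.142, -0.0, 0.167]
contact_force: [-0.1, -0.4, 0.3]
grip_width: 0.0411
grasp_force: 0.0
```

```bash
python3 -m handwheel '0 0 0 0 0 0 1;0 0 0 0 0 0 1;0 0 0 0 0 0 1;0 0 0 0 0 0 1;0 0 0 0 0 0 1;0 0 0 0 0 -20 1;0 0 0 0 0 -60 1;0 0 0 0 0 -110 1' && python3 snap.py w3
python3 - <<'E'
from h import *
print(totool((.599,-.0758,.110)))
E
```

```text
t: 4.12
position: [0.6271, -0.2537, 0.1217]
tool_rot: [-3.138, 0.004, 0.167]
contact_force: [0.8, -1.3, -0.2]
grip_width: 0.0219
grasp_force: 30.0
4.1167 [ 0.62712527 -0.2537439   0.12167738] [-3.13759646  0.0043538   0.1667714 ]
[  -3.55501073 -184.71954977   22.85348788]
```

View pics/w3.png

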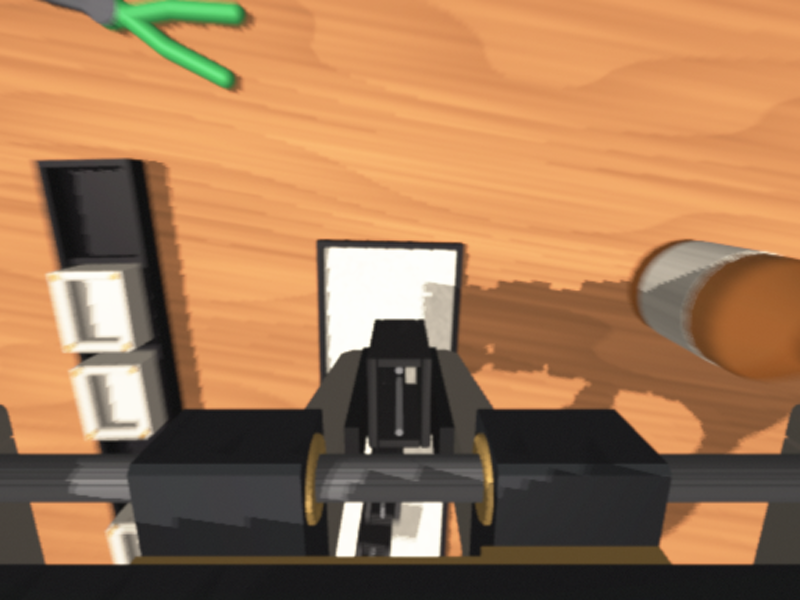

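The anode is held (22 mm) and centred at about (399,403). I'll measure its offset in the tool.

```bash
cat > held.py <<'E'
from h import *;import pickle,sys
s,im=pickle.load(open(sys.argv[1]+".pkl","rb"));z=s["position"][2]+.030
p0=rays("wrist",[(399.5*.64,404*.64)],z,s)[0];yaw=s["tool_rot"][2]
p,c=fit("anode",im,s,(*p0,yaw),z,r=.003,ra=.03)
f=lambda q:np.round(1000*R.from_euler("xyz",s["tool_rot"]).inv().apply(np.array([*q[:2],z])-s["position"]),1)
print(f(p0),f(p),p[2]-yaw,c)
v=cv2.resize(im[180:310,190:320,::-1],None,fx=4,fy=4,interpolation=cv2.INTER_CUBIC);draw(v,"anode",p,z,s,4,np.array([190,180]));cv2.imwrite("pics/held.png",v)
E
python3 held.py w3; python3 meas.py w3 base,95,310,.18 base,110,400,.18
```

```text
[ -0.4   1.2 -30. ] [ -2.5   0.6 -30. ] -0.038215108933702585 432.4154238387745
base click [ 0.599  -0.0756] fit [ 0.5983 -0.0749  0.1853] 998
base click [ 0.5409 -0.0843] fit [ 0.5404 -0.0864  0.1842] 904
```

View pics/held.png

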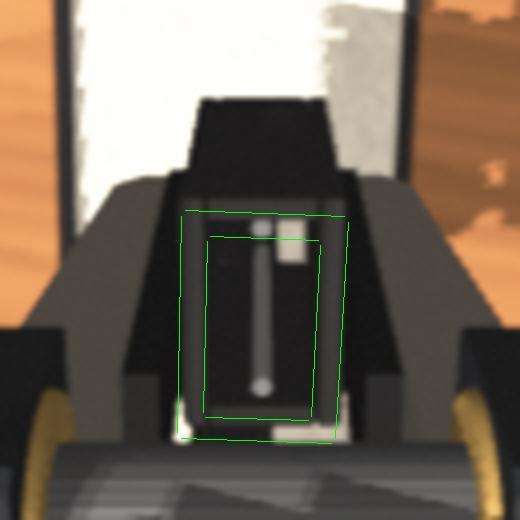

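```bash
python3 -m handwheel '0 0 -0.013 0 -40 5 1;0 0 -0.013 0 -80 10 1;0 0 -0.013 0 -120 15 1;0 0 -0.013 0 -155 21 1;0 0 -0.013 0 -175 21 1;0 0 -0.013 0 -183 21 1;0 0 -0.013 0 -183 21 1;0 0 -0.013 0 -183 21 1' && python3 -m handwheel '0 0 0 0 0 0 1;0 0 0 0 0 20 1;0 0 0 0 0 40 1;0 0 0 0 0 50 1;0 0 0 0 0 50 1;0 0 0 0 0 50 1' && python3 snap.py w4
```

```text
t: 4.83
position: [0.5992, -0.0753, 0.1027]
tool_rot: [3.14, -0.001, 0.18]
contact_force: [0.2, -0.4, -0.7]
grip_width: 0.0214
grasp_force: 30.0
t: 5.33
position: [0.5985, -0.0753, 0.0521]
tool_rot: [-3.141, 0.001, 0.179]
contact_force: [0.7, -0.5, -0.0]
grip_width: 0.0221
grasp_force: 30.0
5.3333 [ 0.59848419 -0.07531265  0.05206819] [-3.14132354e+00  7.41326993e-04  1.78683115e-01]
```

View pics/w4.png

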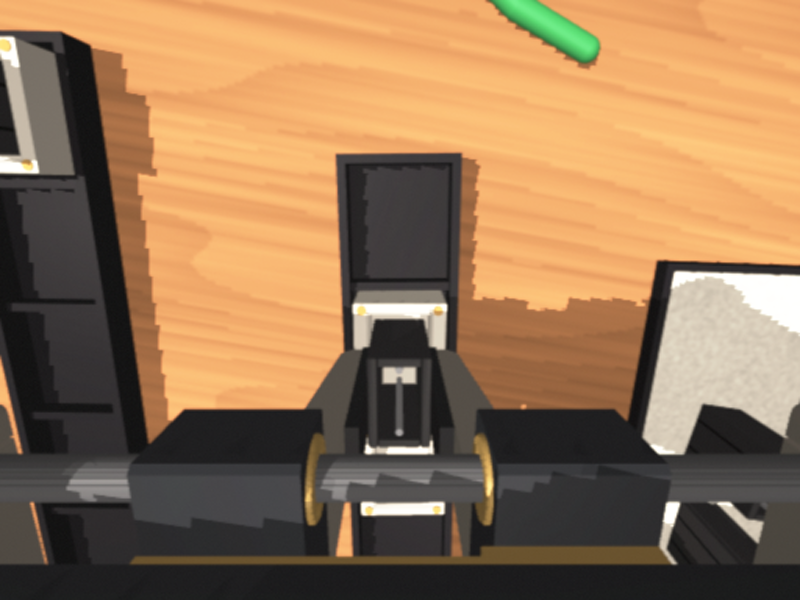

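There's no contact force and the anode's lower end is already 3 mm inside the recess. The base dots at (361,311) and (440,311) are centred on the anode. I'll lower and release.

```bash
python3 -m handwheel '0 0 0 0 0 4 1;0 0 0 0 0 8 1;0 0 0 0 0 9 1;0 0 0 0 0 9 1' && python3 -m handwheel '0 0 0 0 0 0 -0.1;0 0 0 0 0 0 -0.1;0 0 0 0 0 0 -0.1;0 0 0 0 0 0 -0.1;0 0 0 0 0 0 -0.1;0 0 0 0 0 -40 -0.1;0 0 0 0 0 -80 -0.1;0 0 0 0 0 -120 -0.1'  && python3 -m handwheel '0 0 0 0 0 0 -0.1;0 0 0 0 0 0 -0.1'
python3 - <<'E'
from h import *
print(totool((.5725,-.252,.11)),totool((.517,-.261,.11)))
E
```

```text
t: 5.72
position: [0.5984, -0.0743, 0.0431]
tool_rot: [-3.141, 0.0, 0.18]
contact_force: [-0.8, -0.3, -0.6]
grip_width: 0.0218
grasp_force: 30.0
t: 6.38
position: [0.5978, -0.0742, 0.164]
tool_rot: [-3.141, 0.002, 0.18]
contact_force: [0.8, -0.6, -0.6]
grip_width: 0.0505
grasp_force: 0.0
t: 6.55
position: [0.6008, -0.0752, 0.167]
tool_rot: [3.138, -0.006, 0.18]
contact_force: [-0.9, -0.4, -0.8]
grip_width: 0.0507
grasp_force: 0.0
[-59.86100575 168.69776013  57.22119104] [-116.0745776   167.62257229   56.862985  ]
```

```bash
python3 -m handwheel '0 0 0.172 -14 40 20 -0.1;0 0 0.172 -28 80 40 -0.1;0 0 0.172 -41 120 50 -0.1;0 0 0.172 -54 158 60 -0.1;0 0 0.172 -57.5 169 60 -0.1;0 0 0.172 -57.5 169 60 -0.1;0 0 0.172 -57.5 169 60 -0.1;0 0 0.172 -57.5 169 60 -0.1'
python3 - <<'E'
from h import *
s=status.get_state();print(s["position"],s["tool_rot"],totool((.5725,-.251,.022)))
E
```

```text
t: 7.22
position: [0.5718, -0.2498, 0.1022]
tool_rot: [-3.14, 0.002, 0.008]
contact_force: [0.5, 0.8, 0.3]
grip_width: 0.0507
grasp_force: 0.0
[ 0.57177118 -0.24978034  0.1022078 ] [-3.13992076e+00  1.50514599e-03  8.06462192e-03] [ 0.83968007  1.35959815 80.20446429]
```

Descend, grip, lift and photograph.

```bash
python3 -m handwheel '0 0 0 0.5 1 30 -0.1;0 0 0 0.5 1 60 -0.1;0 0 0 0.5 1 75 -0.1;0 0 0 0.5 1 80 -0.1;0 0 0 0.5 1 80 -0.1;0 0 0 0.5 1 80 1;0 0 0 0.5 1 80 1;0 0 0 0.5 1 80 1' && python3 -m handwheel '0 0 0 0 0 0 1;0 0 0 0 0 0 1;0 0 0 0 0 0 1;0 0 0 0 0 -20 1;0 0 0 0 0 -60 1;0 0 0 0 0 -90 1;0 0 0 0 0 -90 1;0 0 0 0 0 -90 1' && python3 snap.py w5 && python3 held.py w5
```

```text
t: 7.88
position: [0.574, -0.2525, 0.0252]
tool_rot: [3.14, -0.003, 0.008]
contact_force: [0.2, -0.8, 0.2]
grip_width: 0.0329
grasp_force: 0.0
t: 8.55
position: [0.5742, -0.2531, 0.1159]
tool_rot: [3.139, -0.004, 0.008]
contact_force: [0.0, -0.1, -0.2]
grip_width: 0.022
grasp_force: 30.0
8.55 [ 0.57416374 -0.2530857   0.11585618] [ 3.13867963 -0.00411782  0.00768701]
[ -0.2   1.2 -30. ] [ -2.9   0.4 -30. ] -0.05254716040003913 613.920673807
```

View pics/w5.png

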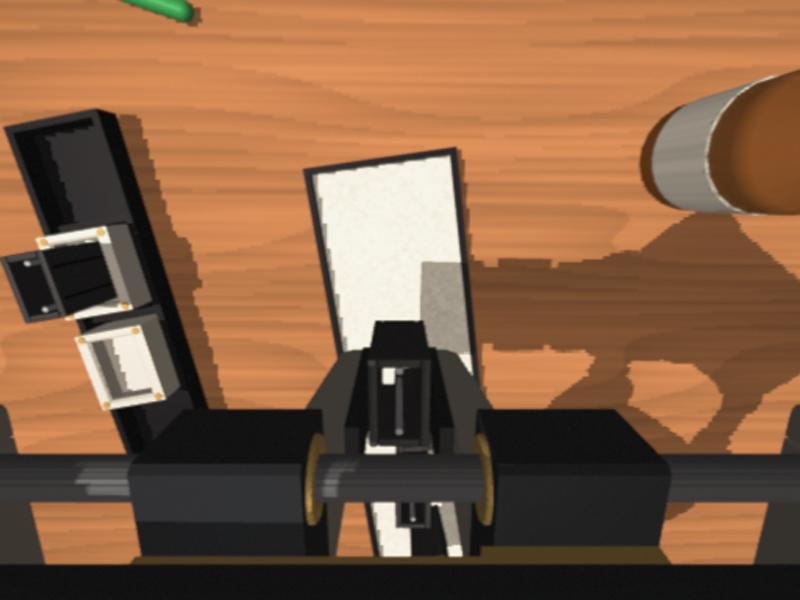

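Anode 1 stands in its base at (75,275), and anode 2 is held, centred as before. Next is base 2; I'll check its position in this picture numerically.

```bash
python3 meas.py w5 base,121,366,.18; python3 -m handwheel '0 0 0 0 0 0 1'
python3 - <<'E'
from h import *
s=status.get_state();print(s["position"],s["qd"],totool((.5413,-.0864,.1)))
E
```

```text
base click [ 0.5428 -0.0881] fit [ 0.5415 -0.0875  0.1907] 1516
t: 8.68
position: [0.5716, -0.2513, 0.1115]
tool_rot: [-3.14, 0.003, 0.008]
contact_force: [0.5, 0.5, -0.8]
grip_width: 0.0219
grasp_force: 30.0
[ 0.57163106 -0.25133029  0.11148612] [-0.0007638   0.01394389  0.01102281 -0.00023599  0.00125781  0.00180365] [ -29.03265597 -165.13705727   11.86436538]
```

```bash
python3 -m handwheel '0 0 -0.1 -7 -40 6 1;0 0 -0.179 -14 -80 6 1;0 0 -0.179 -21 -120 6 1;0 0 -0.179 -28 -150 6 1;0 0 -0.179 -30 -165 6 1;0 0 -0.179 -30 -165 6 1;0 0 -0.179 -30 -165 6 1;0 0 -0.179 -30 -165 6 1' && python3 -m handwheel '0 0 0 0 0 20 1;0 0 0 0 0 35 1;0 0 0 0 0 46 1;0 0 0 0 0 46 1;0 0 0 0 0 46 1;0 0 0 0 0 46 1'
python3 - <<'E'
from h import *
s=status.get_state();print(s["position"],s["qd"],totool((.5413,-.0864,.043)))
E
```

```text
t: 9.35
position: [0.5416, -0.0884, 0.1068]
tool_rot: [3.141, 0.0, 0.186]
contact_force: [0.6, -0.8, 1.1]
grip_width: 0.0216
grasp_force: 30.0
t: 9.85
position: [0.5422, -0.0881, 0.062]
tool_rot: [3.141, -0.001, 0.186]
contact_force: [0.3, -0.7, -0.4]
grip_width: 0.0216
grasp_force: 30.0
[ 0.54216698 -0.08805433  0.06204177] [ 0.00563847 -0.01321842 -0.00608537 -0.00043813 -0.00052377  0.00300203] [-0.56662879 -1.80109648 19.03975655]
```

```bash
python3 -m handwheel '0 0 0 -0.5 -1.2 0 1;0 0 0 -0.5 -1.2 4 1;0 0 0 -0.5 -1.2 8 1;0 0 0 -0.5 -1.2 12 1;0 0 0 -0.5 -1.2 12 1;0 0 0 -0.5 -1.2 12 1'
```

```text
t: 10.35
position: [0.5404, -0.086, 0.0489]
tool_rot: [-3.141, 0.001, 0.187]
contact_force: [0.3, -0.3, -0.6]
grip_width: 0.0214
grasp_force: 30.0
```

No contact at 6 mm deep. Seat, release and rise.

```bash
python3 -m handwheel '0 0 0 0 0 3 1;0 0 0 0 0 6 1;0 0 0 0 0 6 1;0 0 0 0 0 6 1' && python3 -m handwheel '0 0 0 0 0 0 -0.1;0 0 0 0 0 0 -0.1;0 0 0 0 0 0 -0.1;0 0 0 0 0 0 -0.1;0 0 0 0 0 0 -0.1;0 0 0 0 0 -40 -0.1;0 0 0 0 0 -80 -0.1;0 0 0 0 0 -80 -0.1'  && python3 -m handwheel '0 0 0 0 0 0 -0.1;0 0 0 0 0 0 -0.1'
python3 - <<'E'
from h import *
print(totool((.517,-.260,.11)))
E
```

```text
t: 10.68
position: [0.5413, -0.0863, 0.0453]
tool_rot: [3.141, -0.0, 0.187]
contact_force: [-5.7, 1.8, 14.5]
grip_width: 0.0219
grasp_force: 30.0
t: 11.35
position: [0.5457, -0.088, 0.1312]
tool_rot: [3.134, -0.012, 0.187]
contact_force: [0.3, -0.2, 0.7]
grip_width: 0.0505
grasp_force: 0.0
t: 11.52
position: [0.5404, -0.086, 0.1227]
tool_rot: [-3.141, 0.001, 0.187]
contact_force: [-0.9, 0.6, -0.2]
grip_width: 0.0509
grasp_force: 0.0
[-55.28190544 166.60059846  12.70721421]
```

```bash
python3 -m handwheel '0 0 0.1 -14 40 10 -0.1;0 0 0.179 -28 80 20 -0.1;0 0 0.179 -41 120 30 -0.1;0 0 0.179 -54 158 34 -0.1;0 0 0.179 -57 167 34 -0.1;0 0 0.179 -57 167 34 -0.1;0 0 0.179 -57 167 34 -0.1;0 0 0.179 -57 167 34 -0.1' && python3 snap.py w6
python3 - <<'E'
from h import *
s=status.get_state();print(s["position"],s["tool_rot"],totool((.5165,-.261,.022)))
E
```

```text
t: 12.18
position: [0.5154, -0.2591, 0.0883]
tool_rot: [-3.14, 0.001, 0.009]
contact_force: [0.3, -0.3, 0.2]
grip_width: 0.0505
grasp_force: 0.0
12.1833 [ 0.51543183 -0.25909479  0.08831596] [-3.13975887e+00  1.42675201e-03  8.68492146e-03]
[ 0.51572737 -0.25896786  0.0886922 ] [-3.14028613e+00  9.04936422e-04  9.38621419e-03] [ 0.81387788  2.12643241 66.68876689]
```

```bash
python3 -m handwheel '0 0 0 0.5 1 30 -0.1;0 0 0 0.5 1 50 -0.1;0 0 0 0.5 1 63 -0.1;0 0 0 0.5 1 67 -0.1;0 0 0 0.5 1 67 -0.1;0 0 0 0.5 1 67 1;0 0 0 0.5 1 67 1;0 0 0 0.5 1 67 1' && python3 -m handwheel '0 0 0 0 0 0 1;0 0 0 0 0 0 1;0 0 0 0 0 0 1;0 0 0 0 0 -20 1;0 0 0 0 0 -60 1;0 0 0 0 0 -90 1;0 0 0 0 0 -90 1;0 0 0 0 0 -90 1' && python3 -m handwheel '0 0 0 0 0 -90 1;0 0 0 0 0 -90 1' && python3 snap.py w7 && python3 held.py w7
```

```text
t: 12.9
position: [0.5172, -0.2625, 0.0237]
tool_rot: [3.14, -0.002, 0.008]
contact_force: [0.9, 0.6, -0.5]
grip_width: 0.0325
grasp_force: 0.0
t: 13.57
position: [0.5176, -0.263, 0.1146]
tool_rot: [3.138, -0.004, 0.008]
contact_force: [-0.1, -0.6, -0.5]
grip_width: 0.0221
grasp_force: 30.0
t: 13.73
position: [0.5134, -0.2596, 0.1915]
tool_rot: [-3.135, 0.008, 0.008]
contact_force: [0.6, -0.1, 0.5]
grip_width: 0.0217
grasp_force: 30.0
13.7333 [ 0.51335186 -0.25964097  0.19153357] [-3.13474594  0.00836045  0.00763135]
[ -0.2   1.2 -30. ] [ -3.6   0.6 -30. ] -0.03275792933604819 319.31016190519205
```

View pics/w7.png

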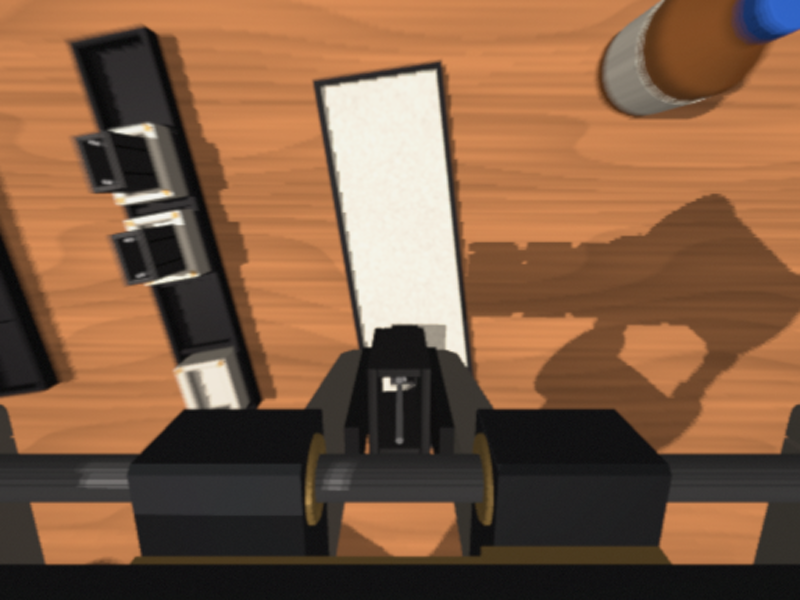

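Two anodes stand in their bases at (95,162) and (130,258). The third is held a little farther back, with its front edge at row 367 against 359 before. I'll quantify that.

```bash
python3 - <<'E'
from h import *;import pickle
for n in("w3","w5","w7"):
    s,im=pickle.load(open(n+".pkl","rb"));g=im.mean(2)
    print(n,"rows",np.round(g[220:246,241:250].mean(1)).astype(int),"right",np.round(g[220:246,262:270].mean(1)).astype(int))
    print("  cols",np.round(g[250:275,226:286].mean(0)).astype(int))
E
python3 meas.py w7 base,207,383,.19 mount,97,163,.19 mount,132,257,.19 base,143,165,.19 base,162,248,.19
python3 -m handwheel '0 0 0 0 0 0 1'
python3 - <<'E'
from h import *
s=status.get_state();print(s["position"],s["qd"])
E
```

```text
w3 rows [29 28 29 28 29 29 29 29 30 38 50 55 55 54 50 34 30 30 30 29 30 30 30 30
 31 33] right [ 29  29  28  29  28  29  29  29  30  38  50  55  57  59  70  96 111 113
 114 115 114 113 112 111 105  74]
  cols [23 23 23 22 22 21 21 21 23 34 48 54 58 60 54 39 29 28 29 29 29 29 29 29
 29 29 36 62 83 85 83 67 38 29 29 29 29 29 29 29 28 28 27 35 48 57 60 61
 56 40 23 20 20 21 21 22 23 23 23 26]
w5 rows [ 22  22  21  21  21  21  21  21  22  24  33  41  41  41  52  94 147 151
 152 151 152 152 152 151 147 114] right [21 21 22 22 22 21 22 21 22 23 33 43 43 43 41 32 23 22 22 22 22 22 22 22
 22 22]
  cols [17 17 17 16 16 16 16 16 16 22 32 39 42 44 42 33 23 22 21 21 22 21 21 21
 22 22 27 49 66 68 66 52 28 22 21 21 21 22 21 21 21 21 21 28 37 43 46 47
 40 24 15 14 14 15 16 16 17 17 17 19]
w7 rows [ 21  21  21  21  21  21  21  21  21  21  21  21  21  21  21  24  32  40
  41  41  50  88 136 140 139 137] right [21 21 21 20 20 20 20 20 20 21 21 21 21 21 21 24 33 42 42 42 40 29 25 27
 34 42]
  cols [16 16 16 16 15 15 16 15 16 23 32 38 41 44 41 31 22 21 22 25 26 25 24 24
 24 24 28 46 62 66 64 52 29 22 21 21 21 21 21 20 20 19 20 26 35 42 45 46
 41 27 15 13 14 15 15 15 16 16 16 19]
base click [ 0.4339 -0.1075] fit [ 0.434  -0.1141  0.1778] 852
mount click [ 0.5985 -0.0721] fit [ 0.5969 -0.0743  0.1436] 429
mount click [ 0.54  -0.085] fit [ 0.5403 -0.086   0.2096] 484
base click [ 0.5989 -0.0805] fit [ 0.5996 -0.0753  0.1436] 1076
base click [ 0.5411 -0.086 ] fit [ 0.5411 -0.0868  0.2006] 1076
t: 13.87
position: [0.5182, -0.2634, 0.1993]
tool_rot: [3.137, -0.006, 0.008]
contact_force: [0.1, -1.2, -1.1]
grip_width: 0.0213
grasp_force: 30.0
[ 0.5182159  -0.26338708  0.19926966] [-0.0005663   0.0496506   0.08535058 -0.00252706 -0.01897385  0.00045794]
```

```bash
python3 -m handwheel '0 0 -0.1 -30 -28 0 1;0 0 -0.179 -60 -56 0 1;0 0 -0.179 -90 -84 0 1;0 0 -0.179 -120 -112 0 1;0 0 -0.179 -145 -134 0 1;0 0 -0.179 -152 -140 0 1;0 0 -0.179 -152 -140 0 1;0 0 -0.179 -152 -140 0 1' && python3 -m handwheel '0 0 0 0 0 0 1;0 0 0 0 0 0 1;0 0 0 0 0 0 1' && python3 snap.py w8
cat > near.py <<'E'
from h import *;import pickle,sys
n,kind,x,y,z,a,r=sys.argv[1],sys.argv[2],*map(float,sys.argv[3:])
s,im=pickle.load(open(n+".pkl","rb"));p,c=fit(kind,im,s,(x,y,a),z,r=r,ra=.06);print(kind,np.round(p,4),round(c))
u0=proj("wrist",np.array([[x,y,z]]),s)[0];o=np.maximum(np.round(u0-75),0).astype(int)
v=cv2.resize(im[o[1]:o[1]+150,o[0]:o[0]+150,::-1],None,fx=4,fy=4,interpolation=cv2.INTER_CUBIC);draw(v,kind,p,z,s,4,o);cv2.imwrite(f"pics/{n}n.png",v)
E
python3 near.py w8 base .431 -.109 .037 .187 .006
python3 - <<'E'
from h import *
s=status.get_state();print(s["position"],s["tool_rot"])
E
```

```text
t: 14.53
position: [0.3627, -0.1227, 0.1942]
tool_rot: [-3.14, 0.001, 0.187]
contact_force: [0.2, 0.6, -1.1]
grip_width: 0.0217
grasp_force: 30.0
t: 14.78
position: [0.3635, -0.1236, 0.1953]
tool_rot: [-3.141, 0.001, 0.186]
contact_force: [0.4, 0.2, -0.5]
grip_width: 0.022
grasp_force: 30.0
14.7833 [ 0.36352699 -0.12355246  0.19530741] [-3.14092778e+00  6.68970647e-04  1.86347146e-01]
base [ 0.4286 -0.1087  0.1937] 1631
[ 0.36349952 -0.12346232  0.19540393] [-3.14101345e+00  5.10338741e-04  1.86403582e-01]
```

View pics/w8n.png

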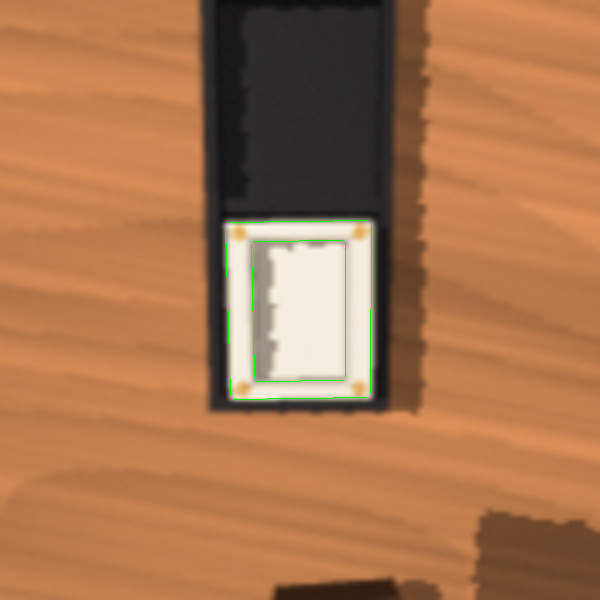

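The fit matches the base very well at (0.4286, -0.1087). Moving over it, with the hand offset included.

```bash
python3 -m handwheel '0 0 0 35 -2 30 1;0 0 0 60 -3.5 60 1;0 0 0 70 -3.5 90 1;0 0 0 70 -3.5 115 1;0 0 0 70 -3.5 130 1;0 0 0 70 -3.5 130 1;0 0 0 70 -3.5 130 1;0 0 0 70 -3.5 130 1' && python3 -m handwheel '0 0 0 0 0 0 1;0 0 0 0 0 0 1;0 0 0 0 0 0 1'
python3 - <<'E'
from h import *
s=status.get_state();print(s["position"],s["tool_rot"],totool((.4316,-.107,.043)))
E
```

```text
t: 15.5
position: [0.4323, -0.1073, 0.0668]
tool_rot: [3.14, -0.002, 0.186]
contact_force: [0.0, 0.3, -0.1]
grip_width: 0.022
grasp_force: 30.0
t: 15.75
position: [0.4321, -0.1071, 0.0667]
tool_rot: [3.14, -0.002, 0.187]
contact_force: [-0.7, 0.4, -1.3]
grip_width: 0.0222
grasp_force: 30.0
[ 0.43205825 -0.10711619  0.06670788] [ 3.14009105e+00 -1.79819208e-03  1.86569831e-01] [-0.4713794  -0.23477083 23.70674041]
```

```bash
python3 -m handwheel '0 0 0 -0.5 0 5 1;0 0 0 -0.5 0 10 1;0 0 0 -0.5 0 14 1;0 0 0 -0.5 0 18 1;0 0 0 -0.5 0 18 1;0 0 0 -0.5 0 18 1' && python3 -m handwheel '0 0 0 0 0 2 1;0 0 0 0 0 4 1;0 0 0 0 0 5.5 1;0 0 0 0 0 5.5 1'
```

```text
t: 16.25
position: [0.4305, -0.1065, 0.0472]
tool_rot: [-3.141, 0.001, 0.187]
contact_force: [0.3, 0.4, -0.0]
grip_width: 0.0214
grasp_force: 30.0
t: 16.58
position: [0.4312, -0.1069, 0.044]
tool_rot: [-3.141, 0.001, 0.187]
contact_force: [-6.8, 3.6, 18.1]
grip_width: 0.0222
grasp_force: 30.0
```

```bash
python3 -m handwheel '0 0 0 0 0 0 -0.1;0 0 0 0 0 0 -0.1;0 0 0 0 0 0 -0.1;0 0 0 0 0 0 -0.1;0 0 0 0 0 0 -0.1;0 0 0 0 0 -40 -0.1;0 0 0 0 0 -80 -0.1;0 0 0 0 0 -80 -0.1'  && python3 -m handwheel '0 0 0 15 0 -40 -0.1;0 0 0 30 0 -80 -0.1;0 0 0 35 0 -90 -0.1;0 0 0 35 0 -90 -0.1;0 0 0 35 0 -90 -0.1;0 0 0 35 0 -90 -0.1;0 0 0 35 0 -90 -0.1;0 0 0 35 0 -90 -0.1' && python3 snap.py w9
cat > hz.py <<'E'
from h import *;import pickle,sys
# scan the top height for each mount: hz.py snap x,y ...
s,im=pickle.load(open(sys.argv[1]+".pkl","rb"))
for a in sys.argv[2:]:
    x,y=map(float,a.split(","))
    for z in(.067,.070,.073,.076,.079,.082):
        p,c=fit("anode",im,s,(x,y,.187),z,r=.004,ra=.08);print(z,np.round(p,4),round(c),end=" | ")
    print("base",*fit("base",im,s,(x,y,.187),.037,r=.003,ra=.03))
E
python3 hz.py w9 .599,-.075 .5415,-.0872 .4286,-.1087
```

```text
t: 17.25
position: [0.4354, -0.1091, 0.1292]
tool_rot: [3.133, -0.01, 0.187]
contact_force: [1.8, -0.8, 0.5]
grip_width: 0.0503
grasp_force: 0.0
t: 17.92
position: [0.464, -0.0998, 0.2103]
tool_rot: [-3.14, 0.003, 0.186]
contact_force: [-0.1, 0.2, -0.3]
grip_width: 0.0507
grasp_force: 0.0
17.9167 [ 0.46398844 -0.09981069  0.2102934 ] [-3.13961467e+00  2.64123844e-03  1.86461609e-01]
0.067 [ 0.5889 -0.0766  0.175 ] 865 | 0.07 [ 0.5922 -0.0761  0.175 ] 751 | 0.073 [ 0.5879 -0.0761  0.1567] 892 | 0.076 [ 0.5913 -0.0757  0.1571] 736 | 0.079 [ 0.5872 -0.0763  0.1604] 916 | 0.082 [ 0.5903 -0.076   0.1474] 719 | base [ 0.5986906  -0.07597247  0.16956668] 1617.253550495847
0.067 [ 0.5404 -0.0871  0.1851] 918 | 0.07 [ 0.5447 -0.0852  0.1847] 885 | 0.073 [ 0.5445 -0.0853  0.1847] 897 | 0.076 [ 0.5443 -0.0857  0.1847] 909 | 0.079 [ 0.544  -0.0857  0.1847] 919 | 0.082 [ 0.5437 -0.0857  0.1847] 909 | base [ 0.54103967 -0.08755253  0.18925509] 2000.5106467173964
0.067 [ 0.4246 -0.108   0.1768] 618 | 0.07 [ 0.4255 -0.1079  0.186 ] 623 | 0.073 [ 0.4265 -0.1078  0.1768] 622 | 0.076 [ 0.4275 -0.1079  0.1858] 626 | 0.079 [ 0.4284 -0.1078  0.186 ] 632 | 0.082 [ 0.4293 -0.1077  0.1847] 637 | base [ 0.42816645 -0.10891155  0.17839316] 1415.9182693684402
```

View pics/w9.png

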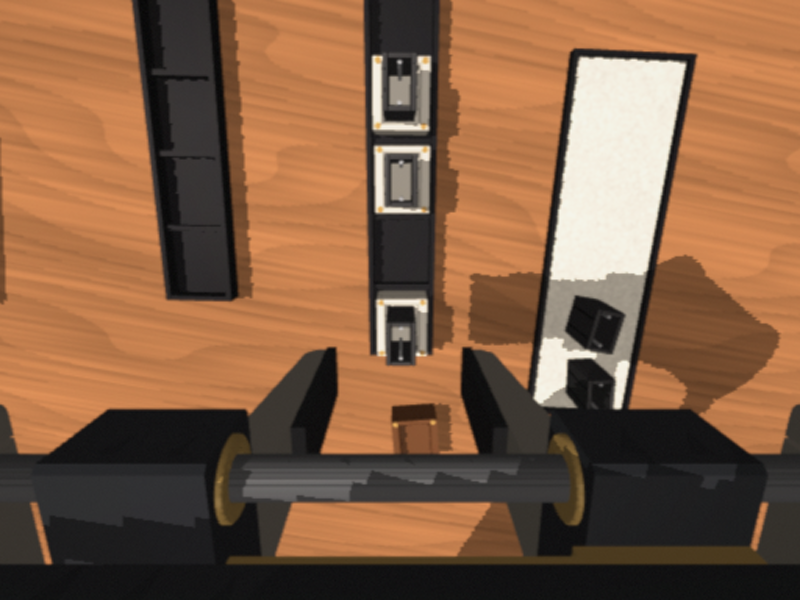

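All three anodes stand upright in their bases: (400,85), (401,180), (401,335). I'll check they're fully home by pressing lightly on each with shut fingers; a seated anode's top is at z=0.073.

```bash
python3 -m handwheel '0 0 0 0 0 0 1;0 0 0 0 0 0 1;0 0 0 0 0 0 1;0 0 0 0 0 0 1;0 0 0 0 0 0 1;0 0 0 0 0 0 1;0 0 0 0 0 0 1;0 0 0 0 0 0 1'
python3 - <<'E'
from h import *
s=status.get_state();print(s["position"],totool((.4282,-.1077,.085)),totool((.541,-.0864,.085)),totool((.5986,-.0747,.085)))
E
```

```text
t: 18.63
position: [0.4652, -0.1002, 0.2121]
tool_rot: [3.142, -0.0, 0.187]
contact_force: [-0.3, -0.7, -0.2]
grip_width: 0.0008
grasp_force: 0.0
[ 0.46521971 -0.10018829  0.21214759] [-37.77936108   0.4994497  127.14505315] [ 77.0140602    0.51868903 127.15284024] [135.78489629  -0.2805666  127.15678596]
```

```bash
python3 -m handwheel '0 0 0 -38 0.5 30 1;0 0 0 -38 0.5 65 1;0 0 0 -38 0.5 100 1;0 0 0 -38 0.5 125 1;0 0 0 -38 0.5 132 1;0 0 0 -38 0.5 135 1;0 0 0 -38 0.5 135 1;0 0 0 -38 0.5 135 1' && python3 -m handwheel '0 0 0 0 0 1.5 1;0 0 0 0 0 1.5 1;0 0 0 0 0 1.5 1' && python3 -m handwheel '0 0 0 0 0 1.5 1;0 0 0 0 0 1.5 1;0 0 0 0 0 1.5 1' && python3 -m handwheel '0 0 0 0 0 1.5 1;0 0 0 0 0 1.5 1;0 0 0 0 0 1.5 1'
```

```text
t: 19.3
position: [0.4294, -0.1085, 0.0789]
tool_rot: [3.14, -0.002, 0.187]
contact_force: [0.3, 0.3, 0.8]
grip_width: 0.0007
grasp_force: 0.0
t: 19.55
position: [0.4286, -0.1081, 0.0765]
tool_rot: [3.14, -0.001, 0.187]
contact_force: [-0.5, 0.9, -0.4]
grip_width: 0.0006
grasp_force: 0.0
t: 19.8
position: [0.4279, -0.1077, 0.0741]
tool_rot: [-3.142, 0.0, 0.187]
contact_force: [-0.4, 0.7, 0.5]
grip_width: 0.0004
grasp_force: 0.0
t: 20.05
position: [0.4283, -0.108, 0.0731]
tool_rot: [3.141, -0.0, 0.187]
contact_force: [-0.2, 0.1, 5.0]
grip_width: 0.0002
grasp_force: 2.5
```

Mount 4 is home (contact at 0.073). Now the other two.

```bash
python3 -m handwheel '0 0 0 0 0 -20 1;0 0 0 40 0 -25 1;0 0 0 80 0 -25 1;0 0 0 110 0 -25 1;0 0 0 115 0 -20 1;0 0 0 115 0 -10 1;0 0 0 115 0 -5 1;0 0 0 115 0 -5 1' && python3 -m handwheel '0 0 0 0 0 1.5 1;0 0 0 0 0 1.5 1;0 0 0 0 0 1.5 1' && python3 -m handwheel '0 0 0 0 0 1.5 1;0 0 0 0 0 1.5 1;0 0 0 0 0 1.5 1' && python3 -m handwheel '0 0 0 0 0 1.5 1;0 0 0 0 0 1.5 1;0 0 0 0 0 1.5 1;0 0 0 0 0 1.5 1'
echo; python3 -m handwheel '0 0 0 0 0 -20 1;0 0 0 30 -1 -25 1;0 0 0 58 -1 -20 1;0 0 0 59 -1 -10 1;0 0 0 59 -1 -5 1;0 0 0 59 -1 -5 1' && python3 -m handwheel '0 0 0 0 0 1.5 1;0 0 0 0 0 1.5 1;0 0 0 0 0 1.5 1' && python3 -m handwheel '0 0 0 0 0 1.5 1;0 0 0 0 0 1.5 1;0 0 0 0 0 1.5 1' && python3 -m handwheel '0 0 0 0 0 1.5 1;0 0 0 0 0 1.5 1;0 0 0 0 0 1.5 1;0 0 0 0 0 1.5 1'
```

```text
t: 20.72
position: [0.5379, -0.0858, 0.0749]
tool_rot: [-3.139, 0.005, 0.186]
contact_force: [-0.3, 0.7, -0.7]
grip_width: 0.0002
grasp_force: 0.0
t: 20.97
position: [0.5405, -0.0867, 0.0763]
tool_rot: [3.141, -0.0, 0.186]
contact_force: [0.0, -0.6, -0.1]
grip_width: 0.0007
grasp_force: 0.0
t: 21.22
position: [0.5409, -0.0865, 0.0748]
tool_rot: [3.141, -0.0, 0.187]
contact_force: [-1.1, -0.4, -0.3]
grip_width: 0.0006
grasp_force: 0.0
t: 21.55
position: [0.5413, -0.0865, 0.0734]
tool_rot: [3.141, -0.001, 0.187]
contact_force: [0.6, -0.1, 2.6]
grip_width: 0.0004
grasp_force: 0.7

t: 22.05
position: [0.5963, -0.0738, 0.0754]
tool_rot: [-3.139, 0.005, 0.187]
contact_force: [0.1, 0.6, -0.4]
grip_width: 0.0002
grasp_force: 0.0
t: 22.3
position: [0.5982, -0.0746, 0.0767]
tool_rot: [-3.142, 0.0, 0.186]
contact_force: [-0.1, -0.2, -0.3]
grip_width: 0.0004
grasp_force: 0.0
t: 22.55
position: [0.5987, -0.0745, 0.0752]
tool_rot: [3.142, -0.0, 0.187]
contact_force: [-0.9, 0.6, -0.2]
grip_width: 0.0004
grasp_force: 0.0
t: 22.88
position: [0.5988, -0.0744, 0.0736]
tool_rot: [-3.142, -0.0, 0.187]
contact_force: [-0.2, -0.6, 0.3]
grip_width: 0.0004
grasp_force: 0.0
```

All three are home. Step 1 is done. Now measure tray_finished.

```bash
python3 -m handwheel '0 0 0 0 0 -40 -1;0 0 0 0 0 -80 -1;0 0 0 -20 -40 -110 -1;0 0 0 -40 -75 -140 -1;0 0 0.022 -60 -110 -170 -1;0 0 0.022 -80 -145 -177 -1;0 0 0.022 -84 -162 -177 -1;0 0 0.022 -84 -162 -177 -1' && python3 -m handwheel '0 0 0 0 0 0 -1;0 0 0 0 0 0 -1;0 0 0 0 0 0 -1;0 0 0 0 0 0 -1' && python3 snap.py w10
sed -i 's/M=dict(/M=dict(rim=([(289,54)],None),pocket=([(281,46)],None),/' h.py
python3 - <<'E'
from h import *;import pickle
s,im=pickle.load(open("w10.pkl","rb"));r=im[:,:,0].astype(float)  # red: wood bright, tray dark
for k in("rim","tray"):
    for (x,y,a) in((.555,.081,.165),(.552,.084,.165)): print(k,*fit(k,r,s,(x,y,a),.022,r=.012,ra=.06))
for k,x,y,a in(("rim",.5415,-.0872,.187),): print(k,*fit(k,r,s,(x,y,a),.022,r=.008,ra=.05))
print("rim bench0",fit("rim",r,s,(.555,.081,.165),.0,r=.012,ra=.06))
for (x,y) in((.599,-.0755),(.5415,-.0872),(.4286,-.1087)): print("b",fit("base",im,s,(x,y,.187),.037,r=.003,ra=.03))
p0=(.555,.081,.165)
E
```

```text
t: 23.55
position: [0.4844, 0.0735, 0.2536]
tool_rot: [-3.14, -0.004, 0.169]
contact_force: [0.4, 0.5, -0.5]
grip_width: 0.0515
grasp_force: 0.0
t: 23.88
position: [0.4864, 0.0682, 0.2498]
tool_rot: [-3.141, 0.002, 0.163]
contact_force: [0.6, 0.2, -0.2]
grip_width: 0.0785
grasp_force: 0.0
23.8833 [0.48636365 0.06815242 0.24977296] [-3.14141151e+00  1.51751411e-03  1.63261379e-01]
rim [0.55781806 0.08330393 0.16291358] 1626.206341035599
rim [0.55781806 0.08330395 0.16291346] 1626.2062929990566
tray [0.55779236 0.08331881 0.16164856] 1863.956691561451
tray [0.55779235 0.08331853 0.16165021] 1863.9559347255667
rim [ 0.54012306 -0.08198606  0.18410086] 1250.3491653497856
rim bench0 (array([0.54990275, 0.08278423, 0.1633655 ]), np.float64(1557.7961561574189))
b (array([ 0.59867173, -0.07569287,  0.16845341]), np.float64(1594.0653360055314))
b (array([ 0.54051053, -0.08730172,  0.16585099]), np.float64(1125.0133844870463))
b (array([ 0.42756734, -0.10860025,  0.1757084 ]), np.float64(952.885438859951))
```

Check the finished-tray fit with the overlay (last viewing budget).

Run:
```python
from h import *;import pickle
s,im=pickle.load(open("w10.pkl","rb"));v=cv2.resize(im[:,:,::-1],None,fx=3,fy=3,interpolation=cv2.INTER_CUBIC)
draw(v,"tray",(.5578,.0833,.1625),.022,s,3)
c=proj("wrist",np.array([[.5578,.0833,.022]]),s)[0]*3
a=np.maximum(c-[330,460],0).astype(int);v=v[a[1]:a[1]+920,a[0]:a[0]+660]
k=min(1,600/v.shape[0]);v=cv2.resize(v,None,fx=k,fy=k,interpolation=cv2.INTER_AREA);cv2.imwrite("pics/w10f.png",v);print(v.shape)
```

```text
(600, 430, 3)
```

View pics/w10f.png

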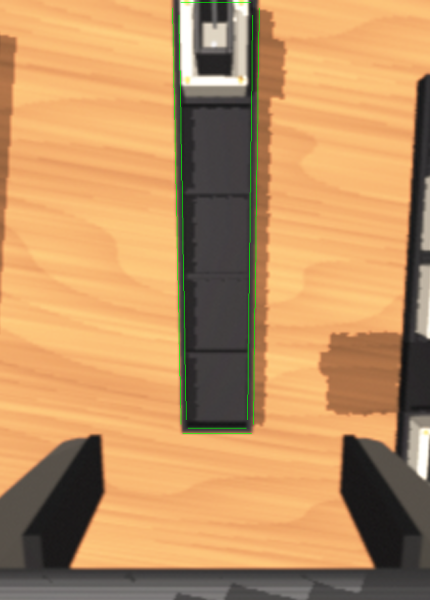

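The fit sits exactly on tray_finished: (0.5578, 0.0833), yaw 0.1625. Now move over the first mount.

```bash
python3 -m handwheel '0 0 -0.017 20 37 10 -0.3;0 0 -0.017 40 73 30 -0.3;0 0 -0.017 60 110 60 -0.3;0 0 -0.017 80 145 95 -0.3;0 0 -0.017 87.5 159.5 130 -0.3;0 0 -0.017 87.5 159.5 140 -0.3;0 0 -0.017 87.5 159.5 140 -0.3;0 0 -0.017 87.5 159.5 140 -0.3' && python3 -m handwheel '0 0 0 0 0 0 -0.3;0 0 0 0 0 0 -0.3;0 0 0 0 0 0 -0.3;0 0 0 0 0 0 -0.3;0 0 0 0 0 0 -0.3'
python3 - <<'E'
from h import *
s=status.get_state();print(s["position"],s["tool_rot"],totool((.5986,-.0746,.0245)))
E
```

```text
t: 24.6
position: [0.5971, -0.0743, 0.1083]
tool_rot: [-3.139, 0.005, 0.18]
contact_force: [-0.2, -0.0, 1.5]
grip_width: 0.0599
grasp_force: 0.0
t: 25.02
position: [0.5991, -0.0735, 0.1119]
tool_rot: [3.141, -0.002, 0.182]
contact_force: [-0.3, 0.1, -0.4]
grip_width: 0.06
grasp_force: 0.0
[ 0.59909446 -0.07354165  0.1119344 ] [ 3.14060293e+00 -1.81124983e-03  1.82467899e-01] [-0.83665974  0.86452256 87.43392941]
```

```bash
python3 -m handwheel '0 0 0 -0.5 0.8 30 -0.3;0 0 0 -0.5 0.8 60 -0.3;0 0 0 -0.5 0.8 77 -0.3;0 0 0 -0.5 0.8 85 -0.3;0 0 0 -0.5 0.8 85 -0.3;0 0 0 -0.5 0.8 85 1;0 0 0 -0.5 0.8 85 1;0 0 0 -0.5 0.8 85 1' && python3 -m handwheel '0 0 0 0 0 0 1;0 0 0 0 0 0 1;0 0 0 0 0 0 1;0 0 0 0 0 0 1;0 0 0 0 0 0 1;0 0 0 0 0 0 1'
```

```text
t: 25.68
position: [0.5997, -0.0752, 0.0276]
tool_rot: [3.14, -0.003, 0.182]
contact_force: [-0.2, 0.4, -0.9]
grip_width: 0.0418
grasp_force: 0.0
t: 26.18
position: [0.5997, -0.0752, 0.0275]
tool_rot: [3.14, -0.003, 0.182]
contact_force: [-0.3, 0.5, 7.3]
grip_width: 0.0393
grasp_force: 30.0
```

```bash
python3 -m handwheel '0 0 0 0 0 -12 1;0 0 0 0 0 -30 1;0 0 0 0 0 -45 1;0 0 0 0 0 -45 1' && python3 -m handwheel '0 0 0.0195 9 -32 0 1;0 0 0.0195 18 -64 0 1;0 0 0.0195 27 -96 0 1;0 0 0.0195 36 -128 0 1;0 0 0.0195 42 -152 0 1;0 0 0.0195 45 -163 0 1;0 0 0.0195 45 -163 0 1;0 0 0.0195 45 -163 0 1' && python3 -m handwheel '0 0 0 0 0 0 1;0 0 0 0 0 0 1;0 0 0 0 0 0 1;0 0 0 0 0 0 1'
python3 - <<'E'
from h import *
s=status.get_state();print(s["position"],s["tool_rot"],totool((.6147,.0937,.0255)))
E
```

```text
t: 26.52
position: [0.6005, -0.0754, 0.0745]
tool_rot: [3.139, -0.005, 0.182]
contact_force: [0.7, -0.6, -2.1]
grip_width: 0.0399
grasp_force: 30.0
t: 27.18
position: [0.6127, 0.0932, 0.0701]
tool_rot: [3.141, 0.001, 0.163]
contact_force: [-0.4, -0.2, -1.9]
grip_width: 0.0398
grasp_force: 30.0
t: 27.52
position: [0.6131, 0.0926, 0.0706]
tool_rot: [3.141, 0.0, 0.161]
contact_force: [0.1, -0.1, -1.0]
grip_width: 0.0396
grasp_force: 30.0
[0.61311223 0.09264965 0.07062839] [3.14147433e+00 3.34662562e-05 1.60829376e-01] [ 1.73698554 -0.78787177 45.12824302]
```

```bash
cat > topchk.py <<'E'
from h import *
st={"f":(.5578,.0833,.1625),"b":(.5425,-.0862,.187),"e":(.5145,.2685,-.018)}
ref=cv2.imread("pics/top0.png")[:,:,2].astype(float);cur=cams.camera("top")[:,:,0].astype(float)
for k,p in st.items():
    print(k,*[(np.round(q,4),round(c)) for q,c in(fit("rim",i,None,p,.022,"top",r=.012,ra=.05) for i in(ref,cur))])
E
python3 topchk.py
```

```text
f (array([0.5572, 0.0822, 0.1678]), 823) (array([0.5565, 0.0813, 0.1638]), 307)
b (array([ 0.5394, -0.0885,  0.1878]), 749) (array([ 0.5394, -0.0879,  0.1879]), 701)
e (array([ 0.5167,  0.2703, -0.0051]), 849) (array([ 0.5167,  0.2703, -0.0051]), 846)
```

Trays haven't moved. Lower into the +57 pocket.

```bash
python3 -m handwheel '0 0 0 1.5 -0.8 12 1;0 0 0 1.5 -0.8 24 1;0 0 0 1.5 -0.8 31 1;0 0 0 1.5 -0.8 34 1;0 0 0 1.5 -0.8 34 1;0 0 0 1.5 -0.8 34 1' && python3 -m handwheel '0 0 0 0 0 3 1;0 0 0 0 0 6 1;0 0 0 0 0 7.5 1;0 0 0 0 0 7.5 1;0 0 0 0 0 7.5 1'
```

```text
t: 28.07
position: [0.614, 0.0948, 0.0361]
tool_rot: [-3.141, 0.001, 0.162]
contact_force: [0.3, -1.1, -1.0]
grip_width: 0.0393
grasp_force: 30.0
t: 28.48
position: [0.6143, 0.0948, 0.0291]
tool_rot: [-3.142, 0.0, 0.162]
contact_force: [0.0, 0.5, -1.3]
grip_width: 0.0394
grasp_force: 30.0
```

```bash
python3 -m handwheel '0 0 0 0 0 1 1;0 0 0 0 0 2 1;0 0 0 0 0 2 1;0 0 0 0 0 2 1' && python3 -m handwheel '0 0 0 0 0 0 -0.3;0 0 0 0 0 0 -0.3;0 0 0 0 0 0 -0.3;0 0 0 0 0 0 -0.3;0 0 0 0 0 -20 -0.3;0 0 0 0 0 -60 -0.3;0 0 0 0 0 -84 -0.3;0 0 0 0 0 -84 -0.3'  && python3 -m handwheel '0 0 0 0 0 0 -0.3;0 0 0 0 0 0 -0.3;0 0 0 0 0 0 -0.3'
python3 - <<'E'
from h import *
print(totool((.5413,-.0864,.11)))
E
```

```text
t: 28.82
position: [0.6146, 0.0948, 0.0275]
tool_rot: [3.141, -0.0, 0.162]
contact_force: [-1.2, -0.7, 1.3]
grip_width: 0.0392
grasp_force: 30.0
t: 29.48
position: [0.6188, 0.0947, 0.1181]
tool_rot: [3.139, -0.012, 0.162]
contact_force: [1.0, -0.3, 1.6]
grip_width: 0.0594
grasp_force: 0.0
t: 29.73
position: [0.613, 0.0948, 0.1091]
tool_rot: [-3.141, 0.003, 0.162]
contact_force: [-1.0, 0.2, -0.6]
grip_width: 0.0599
grasp_force: 0.0
[-100.0573576   167.23386737   -0.6692325 ]
```

```bash
python3 -m handwheel '0 0 -0.025 -20 33 0 -0.3;0 0 -0.025 -40 66 0 -0.3;0 0 -0.025 -60 100 0 -0.3;0 0 -0.025 -80 133 0 -0.3;0 0 -0.025 -95 156 0 -0.3;0 0 -0.025 -101.5 167 0 -0.3;0 0 -0.025 -101.5 167 0 -0.3;0 0 -0.025 -101.5 167 0 -0.3' && python3 -m handwheel '0 0 0 0 0 0 -0.3;0 0 0 0 0 0 -0.3;0 0 0 0 0 0 -0.3;0 0 0 0 0 0 -0.3;0 0 0 0 0 0 -0.3'
python3 - <<'E'
from h import *
s=status.get_state();print(s["position"],s["tool_rot"],totool((.5413,-.0864,.026)))
E
python3 topchk.py
```

```text
t: 30.4
position: [0.5409, -0.0859, 0.1103]
tool_rot: [-3.14, 0.001, 0.186]
contact_force: [-0.2, 0.9, 0.6]
grip_width: 0.0597
grasp_force: 0.0
t: 30.82
position: [0.5414, -0.0858, 0.1111]
tool_rot: [-3.142, -0.0, 0.188]
contact_force: [0.0, -0.2, -0.1]
grip_width: 0.0598
grasp_force: 0.0
[ 0.54143839 -0.0857975   0.11108888] [-3.14154004e+00 -6.50781106e-05  1.88343755e-01] [-0.25428292  0.57040719 85.0888323 ]
f (array([0.5572, 0.0822, 0.1678]), 823) (array([0.5575, 0.0766, 0.0995]), 610)
b (array([ 0.5394, -0.0885,  0.1878]), 749) (array([ 0.5408, -0.0877,  0.1859]), 290)
e (array([ 0.5167,  0.2703, -0.0051]), 849) (array([ 0.5167,  0.2703, -0.0051]), 833)
```

The finished tray seems to have been knocked (yaw about 0.1). I'll grip mount 2, then re-measure that tray.

```bash
python3 -m handwheel '0 0 0 -0.3 0.5 30 -0.3;0 0 0 -0.3 0.5 60 -0.3;0 0 0 -0.3 0.5 77 -0.3;0 0 0 -0.3 0.5 85 -0.3;0 0 0 -0.3 0.5 85 -0.3;0 0 0 -0.3 0.5 85 1;0 0 0 -0.3 0.5 85 1;0 0 0 -0.3 0.5 85 1' && python3 -m handwheel '0 0 0 0 0 0 1;0 0 0 0 0 0 1;0 0 0 0 0 0 1;0 0 0 0 0 0 1;0 0 0 0 0 0 1;0 0 0 0 0 0 1' && python3 -m handwheel '0 0 0 0 0 -12 1;0 0 0 0 0 -30 1;0 0 0 0 0 -45 1;0 0 0 0 0 -45 1' && python3 snap.py w11
python3 - <<'E'
from h import *;import pickle
s,im=pickle.load(open("w11.pkl","rb"));r=im[:,:,0].astype(float)
for k in("rim","tray"):
  for p in((.5578,.0833,.1625),(.556,.075,.08)): print(k,*fit(k,r,s,p,.022,r=.02,ra=.15))
cur=cams.camera("top")[:,:,0].astype(float)
print(fit("rim",cur,None,(.556,.078,.1),.022,"top",r=.03,ra=.15))
E
```

```text
t: 31.53
position: [0.5424, -0.0875, 0.0278]
tool_rot: [3.14, -0.003, 0.187]
contact_force: [0.4, 0.1, 1.1]
grip_width: 0.0416
grasp_force: 0.0
t: 32.03
position: [0.5423, -0.0874, 0.0277]
tool_rot: [3.14, -0.002, 0.187]
contact_force: [0.5, 0.5, 6.5]
grip_width: 0.0396
grasp_force: 30.0
t: 32.37
position: [0.5432, -0.0878, 0.0747]
tool_rot: [3.138, -0.005, 0.187]
contact_force: [0.6, -0.5, -2.2]
grip_width: 0.0396
grasp_force: 30.0
32.3667 [ 0.54321935 -0.0878455   0.07472859] [ 3.13835899 -0.0050016   0.18738734]
rim [0.5514561  0.08243213 0.1602099 ] 620.9228466111695
rim [0.57715077 0.08654757 0.16242888] 639.9598991710271
tray [0.55143148 0.08243975 0.16094454] 793.678785617136
tray [0.57717361 0.08661576 0.16312298] 823.1294675880458
(array([0.55751001, 0.07637142, 0.1026372 ]), np.float64(609.5587161759005))
```

Wrist and top views disagree, since both are partly blocked. A better vantage will settle it.

```bash
python3 -m handwheel '0 0 0 -10 -25 -25 1;0 0 0 -20 -50 -50 1;0 0 0 -35 -75 -75 1;0 0 0 -46 -85 -80 1;0 0 0 -46 -85 -80 1;0 0 0 -46 -85 -80 1;0 0 0 -46 -85 -80 1;0 0 0 -46 -85 -80 1' && python3 -m handwheel '0 0 0 0 0 0 1;0 0 0 0 0 0 1;0 0 0 0 0 0 1' && python3 snap.py w12
cat > ftray.py <<'E'
from h import *;import pickle,sys
s,im=pickle.load(open(sys.argv[1]+".pkl","rb"));r=im[:,:,0].astype(float)
for a in sys.argv[2:]:
  p=tuple(map(float,a.split(",")))
  for k in("rim","tray"):
    q,c=fit(k,r,s,p,.022,r=.02,ra=.12);print(k,np.round(q,4),round(c))
E
python3 ftray.py w12 .5578,.0833,.1625 .556,.077,.1
python3 - <<'E'
from h import *
cur=cams.camera("top")[:,:,0].astype(float)
for p in((.556,.078,.1),(.5578,.0833,.1625)):print(fit("rim",cur,None,p,.022,"top",r=.03,ra=.12))
E
```

```text
t: 33.13
position: [0.4797, -0.0125, 0.1497]
tool_rot: [-3.141, 0.002, 0.186]
contact_force: [0.2, 0.6, -1.3]
grip_width: 0.0392
grasp_force: 30.0
t: 33.38
position: [0.48, -0.0123, 0.1506]
tool_rot: [-3.141, 0.001, 0.187]
contact_force: [-0.6, 0.7, -1.7]
grip_width: 0.0399
grasp_force: 30.0
33.3833 [ 0.47997204 -0.01232227  0.15057684] [-3.14116546e+00  8.83447606e-04  1.86790913e-01]
rim [0.5587 0.0813 0.1497] 861
tray [0.558  0.0838 0.1648] 1126
rim [0.5587 0.0813 0.1499] 861
tray [0.558  0.0838 0.1648] 1126
(array([0.55680612, 0.08338834, 0.15917379]), np.float64(528.6711957052406))
(array([0.55680916, 0.08337279, 0.15928958]), np.float64(528.6716438598805))
```

Not moved: (0.558, 0.0835, 0.163). On to pocket 0.

```bash
python3 -m handwheel '0 0 0.024 28 -24 0 1;0 0 0.024 56 -48 0 1;0 0 0.024 80 -68 10 1;0 0 0.024 95 -81 30 1;0 0 0.024 95 -81 60 1;0 0 0.024 95 -81 80 1;0 0 0.024 95 -81 80 1;0 0 0.024 95 -81 80 1' && python3 -m handwheel '0 0 0 0 0 0 1;0 0 0 0 0 0 1;0 0 0 0 0 0 1;0 0 0 0 0 0 1'
python3 - <<'E'
from h import *
s=status.get_state();print(s["position"],s["tool_rot"],totool((.5581,.0847,.028)))
E
```

```text
t: 34.15
position: [0.5573, 0.0853, 0.0702]
tool_rot: [-3.141, 0.003, 0.163]
contact_force: [-0.1, 0.6, -1.4]
grip_width: 0.0394
grasp_force: 30.0
t: 34.48
position: [0.5592, 0.085, 0.0726]
tool_rot: [3.141, -0.002, 0.163]
contact_force: [0.3, 0.1, -1.1]
grip_width: 0.0392
grasp_force: 30.0
[0.55921408 0.08502388 0.0725629 ] [ 3.14104845e+00 -2.49099082e-03  1.62993502e-01] [-1.26286956  0.11455563 44.55996624]
```

```bash
python3 -m handwheel '0 0 0 -0.5 0.3 12 1;0 0 0 -0.5 0.3 24 1;0 0 0 -0.5 0.3 31 1;0 0 0 -0.5 0.3 34 1;0 0 0 -0.5 0.3 34 1;0 0 0 -0.5 0.3 34 1' && python3 -m handwheel '0 0 0 0 0 3 1;0 0 0 0 0 6 1;0 0 0 0 0 7.5 1;0 0 0 0 0 7.5 1;0 0 0 0 0 7.5 1'
```

```text
t: 34.98
position: [0.5572, 0.0849, 0.0364]
tool_rot: [-3.141, 0.001, 0.163]
contact_force: [0.0, -0.1, -2.2]
grip_width: 0.0399
grasp_force: 30.0
t: 35.4
position: [0.5576, 0.0849, 0.0294]
tool_rot: [-3.141, 0.0, 0.163]
contact_force: [-0.0, -0.1, -1.6]
grip_width: 0.0395
grasp_force: 30.0
```

```bash
python3 -m handwheel '0 0 0 0 0 1 1;0 0 0 0 0 2 1;0 0 0 0 0 2 1;0 0 0 0 0 2 1' && python3 -m handwheel '0 0 0 0 0 0 -0.3;0 0 0 0 0 0 -0.3;0 0 0 0 0 0 -0.3;0 0 0 0 0 0 -0.3;0 0 0 0 0 -20 -0.3;0 0 0 0 0 -60 -0.3;0 0 0 0 0 -84 -0.3;0 0 0 0 0 -84 -0.3'  && python3 -m handwheel '0 0 0 0 0 0 -0.3;0 0 0 0 0 0 -0.3;0 0 0 0 0 0 -0.3;0 0 0 0 0 0 -0.3;0 0 0 0 0 0 -0.3'
python3 - <<'E'
from h import *
print(totool((.4284,-.1076,.11)))
E
```

```text
t: 35.73
position: [0.558, 0.0848, 0.028]
tool_rot: [3.141, -0.0, 0.163]
contact_force: [-1.5, -1.1, 2.0]
grip_width: 0.0393
grasp_force: 30.0
t: 36.4
position: [0.5622, 0.0847, 0.118]
tool_rot: [3.139, -0.011, 0.163]
contact_force: [1.3, -0.6, 0.9]
grip_width: 0.0601
grasp_force: 0.0
t: 36.82
position: [0.5569, 0.0849, 0.1103]
tool_rot: [-3.141, 0.002, 0.163]
contact_force: [-0.3, -0.7, 0.2]
grip_width: 0.0598
grasp_force: 0.0
[-158.07856215  169.04974417    0.54572683]
```

```bash
python3 -m handwheel '0 0 -0.024 -27 29 0 -0.3;0 0 -0.024 -54 58 0 -0.3;0 0 -0.024 -81 87 0 -0.3;0 0 -0.024 -108 116 0 -0.3;0 0 -0.024 -135 145 0 -0.3;0 0 -0.024 -152 163 0 -0.3;0 0 -0.024 -158.5 169 0 -0.3;0 0 -0.024 -158.5 169 0 -0.3' && python3 -m handwheel '0 0 0 0 0 0 -0.3;0 0 0 0 0 0 -0.3;0 0 0 0 0 0 -0.3;0 0 0 0 0 0 -0.3;0 0 0 0 0 0 -0.3'
python3 - <<'E'
from h import *
s=status.get_state();print(s["position"],s["tool_rot"],totool((.4284,-.1076,.026)))
E
python3 topchk.py
```

```text
t: 37.48
position: [0.428, -0.1087, 0.1113]
tool_rot: [-3.141, 0.0, 0.184]
contact_force: [0.3, 0.3, -0.1]
grip_width: 0.0597
grasp_force: 0.0
t: 37.9
position: [0.4292, -0.1069, 0.1115]
tool_rot: [-3.141, 0.0, 0.189]
contact_force: [-1.1, 1.7, 0.9]
grip_width: 0.0596
grasp_force: 0.0
[ 0.42921038 -0.10694393  0.1114951 ] [-3.14131781e+00  1.25174435e-04  1.88790665e-01] [-0.90840573  0.51582334 85.49507549]
f (array([0.5572, 0.0822, 0.1678]), 823) (array([0.5577, 0.0753, 0.1032]), 539)
b (array([ 0.5394, -0.0885,  0.1878]), 749) (array([ 0.5402, -0.0883,  0.1924]), 545)
e (array([ 0.5167,  0.2703, -0.0051]), 849) (array([ 0.5167,  0.2703, -0.0051]), 829)
```

```bash
python3 -m handwheel '0 0 0 -0.7 0.5 30 -0.3;0 0 0 -0.7 0.5 60 -0.3;0 0 0 -0.7 0.5 77 -0.3;0 0 0 -0.7 0.5 85 -0.3;0 0 0 -0.7 0.5 85 -0.3;0 0 0 -0.7 0.5 85 1;0 0 0 -0.7 0.5 85 1;0 0 0 -0.7 0.5 85 1' && python3 -m handwheel '0 0 0 0 0 0 1;0 0 0 0 0 0 1;0 0 0 0 0 0 1;0 0 0 0 0 0 1;0 0 0 0 0 0 1;0 0 0 0 0 0 1' && python3 -m handwheel '0 0 0 0 0 -12 1;0 0 0 0 0 -30 1;0 0 0 0 0 -55 1;0 0 0 0 0 -80 1;0 0 0 0 0 -105 1;0 0 0 0 0 -125 1;0 0 0 0 0 -125 1;0 0 0 0 0 -125 1'
python3 - <<'E'
from h import *
print(totool((.48,-.0123,.15)))
E
```

```text
t: 38.62
position: [0.4295, -0.1089, 0.028]
tool_rot: [3.14, -0.002, 0.187]
contact_force: [-1.0, 0.0, 0.8]
grip_width: 0.0415
grasp_force: 0.0
t: 39.12
position: [0.4295, -0.1089, 0.028]
tool_rot: [3.14, -0.002, 0.187]
contact_force: [-1.3, 0.9, 6.6]
grip_width: 0.0396
grasp_force: 30.0
t: 39.78
position: [0.4287, -0.1086, 0.152]
tool_rot: [3.14, -0.002, 0.187]
contact_force: [-0.7, 1.1, -2.4]
grip_width: 0.0392
grasp_force: 30.0
[ 68.31893778 -85.04125639   1.97275135]
```

```bash
python3 -m handwheel '0 0 0 20 -28 0 1;0 0 0 40 -55 0 1;0 0 0 60 -78 0 1;0 0 0 68 -85 0 1;0 0 0 68 -85 0 1;0 0 0 68 -85 0 1;0 0 0 68 -85 0 1' && python3 snap.py w13; python3 ftray.py w13 .5578,.0835,.163 .556,.077,.1
python3 - <<'E'
from h import *
cur=cams.camera("top")[:,:,0].astype(float)
print(fit("rim",cur,None,(.5578,.0833,.1625),.022,"top",r=.03,ra=.12))
s=status.get_state();print(s["position"],s["tool_rot"])
E
```

```text
t: 40.37
position: [0.4782, -0.0128, 0.1504]
tool_rot: [-3.141, 0.002, 0.187]
contact_force: [-0.6, -0.3, -1.1]
grip_width: 0.0396
grasp_force: 30.0
40.3667 [ 0.47821702 -0.01278721  0.15043864] [-3.14110962e+00  2.28743781e-03  1.86714830e-01]
rim [0.5588 0.0809 0.1542] 811
tray [0.5575 0.0883 0.1747] 1098
rim [0.5588 0.0809 0.1542] 811
tray [0.5575 0.0883 0.1747] 1098
(array([0.55674225, 0.08379051, 0.15622415]), np.float64(495.7433380222645))
[ 0.47856328 -0.0130575   0.15106279] [-3.14144818e+00  1.09704566e-03  1.85822283e-01]
```

```bash
python3 -m handwheel '0 0 0.024 15 -32 0 1;0 0 0.024 30 -60 10 1;0 0 0.024 38 -80 30 1;0 0 0.024 39 -82.5 60 1;0 0 0.024 39 -82.5 80 1;0 0 0.024 39 -82.5 80 1;0 0 0.024 39 -82.5 80 1' && python3 -m handwheel '0 0 0 0 0 0 1;0 0 0 0 0 0 1;0 0 0 0 0 0 1;0 0 0 0 0 0 1;0 0 0 0 0 0 1'
python3 - <<'E'
from h import *
s=status.get_state();print(s["position"],s["tool_rot"],totool((.5021,.0754,.028)))
E
```

```text
t: 41.05
position: [0.5012, 0.0756, 0.0709]
tool_rot: [-3.141, 0.003, 0.162]
contact_force: [-0.1, -0.1, -1.4]
grip_width: 0.0396
grasp_force: 30.0
t: 41.47
position: [0.5028, 0.076, 0.0724]
tool_rot: [3.141, -0.001, 0.163]
contact_force: [-0.2, -0.6, -2.9]
grip_width: 0.0394
grasp_force: 30.0
[0.50277123 0.07600432 0.07241113] [ 3.14124401e+00 -1.38821675e-03  1.63019489e-01] [-0.82206618  0.47188216 44.41019606]
```

```bash
python3 -m handwheel '0 0 0 -0.3 0.4 12 1;0 0 0 -0.3 0.4 24 1;0 0 0 -0.3 0.4 31 1;0 0 0 -0.3 0.4 34 1;0 0 0 -0.3 0.4 34 1;0 0 0 -0.3 0.4 34 1' && python3 -m handwheel '0 0 0 0 0 3 1;0 0 0 0 0 6 1;0 0 0 0 0 7.5 1;0 0 0 0 0 7.5 1;0 0 0 0 0 7.5 1'
```

```text
t: 41.97
position: [0.5022, 0.0758, 0.0379]
tool_rot: [3.142, -0.0, 0.163]
contact_force: [0.2, 0.2, -2.2]
grip_width: 0.0394
grasp_force: 30.0
t: 42.38
position: [0.5019, 0.0758, 0.03]
tool_rot: [-3.142, 0.0, 0.163]
contact_force: [-0.5, 0.1, -1.7]
grip_width: 0.0398
grasp_force: 30.0
```

```bash
python3 -m handwheel '0 0 0 0 0 1 1;0 0 0 0 0 2 1;0 0 0 0 0 2 1;0 0 0 0 0 2 1' && python3 -m handwheel '0 0 0 0 0 0 -0.3;0 0 0 0 0 0 -0.3;0 0 0 0 0 0 -0.3;0 0 0 0 0 0 -0.3;0 0 0 0 0 -20 -0.3;0 0 0 0 0 -50 -0.3;0 0 0 0 0 -62 1;0 0 0 0 0 -62 1'  && python3 -m handwheel '0 0 0 0 0 0 1;0 0 0 0 0 0 1;0 0 0 0 0 0 1;0 0 0 0 0 0 1;0 0 0 0 0 0 1;0 0 0 0 0 0 1;0 0 0 0 0 0 1;0 0 0 0 0 0 1'
```

```text
t: 42.72
position: [0.502, 0.0758, 0.0281]
tool_rot: [-3.142, 0.0, 0.163]
contact_force: [-0.9, 0.0, -2.3]
grip_width: 0.0397
grasp_force: 30.0
t: 43.38
position: [0.5049, 0.0756, 0.0937]
tool_rot: [3.14, -0.007, 0.163]
contact_force: [0.9, -0.1, 0.1]
grip_width: 0.0486
grasp_force: 0.0
t: 44.05
position: [0.5019, 0.0758, 0.0899]
tool_rot: [-3.142, 0.0, 0.163]
contact_force: [0.8, 0.0, 0.4]
grip_width: 0.0003
grasp_force: 0.0
```

```bash
python3 -m handwheel '0 0 0 0 0 8 1;0 0 0 0 0 13 1;0 0 0 0 0 13 1;0 0 0 0 0 13 1' && python3 -m handwheel '0 0 0 0 0 2 1;0 0 0 0 0 2 1;0 0 0 0 0 2 1' && python3 -m handwheel '0 0 0 0 0 1 1;0 0 0 0 0 2 1;0 0 0 0 0 2 1;0 0 0 0 0 2 1'
echo; python3 -m handwheel '0 0 0 10 0 -20 1;0 0 0 50 0 -20 1;0 0 0 57 0 -20 1;0 0 0 57 0 -10 1;0 0 0 57 0 -4 1;0 0 0 57 0 -4 1;0 0 0 57 0 -4 1' && python3 -m handwheel '0 0 0 0 0 2 1;0 0 0 0 0 2 1;0 0 0 0 0 2 1' && python3 -m handwheel '0 0 0 0 0 1 1;0 0 0 0 0 2 1;0 0 0 0 0 2 1;0 0 0 0 0 2 1'
echo; python3 -m handwheel '0 0 0 10 0 -20 1;0 0 0 50 0 -20 1;0 0 0 57 0 -20 1;0 0 0 57 0 -10 1;0 0 0 57 0 -4 1;0 0 0 57 0 -4 1;0 0 0 57 0 -4 1' && python3 -m handwheel '0 0 0 0 0 2 1;0 0 0 0 0 2 1;0 0 0 0 0 2 1' && python3 -m handwheel '0 0 0 0 0 1 1;0 0 0 0 0 2 1;0 0 0 0 0 2 1;0 0 0 0 0 2 1'
```

```text
t: 44.38
position: [0.5013, 0.0758, 0.0763]
tool_rot: [-3.141, 0.002, 0.163]
contact_force: [0.0, -0.3, -0.2]
grip_width: 0.0003
grasp_force: 0.0
t: 44.63
position: [0.502, 0.0758, 0.0751]
tool_rot: [3.142, -0.0, 0.163]
contact_force: [-0.5, 0.4, 0.5]
grip_width: 0.0002
grasp_force: 0.0
t: 44.97
position: [0.5022, 0.0757, 0.0733]
tool_rot: [3.141, -0.0, 0.163]
contact_force: [-0.7, -0.9, 1.4]
grip_width: 0.0006
grasp_force: 0.8

t: 45.55
position: [0.5561, 0.0851, 0.0756]
tool_rot: [-3.141, 0.003, 0.163]
contact_force: [-0.9, 0.2, -0.4]
grip_width: 0.0003
grasp_force: 0.0
t: 45.8
position: [0.558, 0.085, 0.0753]
tool_rot: [3.142, -0.0, 0.163]
contact_force: [-0.1, 0.4, -0.3]
grip_width: 0.0001
grasp_force: 0.0
t: 46.13
position: [0.5584, 0.085, 0.0733]
tool_rot: [3.141, -0.0, 0.163]
contact_force: [-0.5, -0.0, 1.5]
grip_width: 0.0001
grasp_force: 0.7

t: 46.72
position: [0.6124, 0.0943, 0.0756]
tool_rot: [-3.141, 0.003, 0.163]
contact_force: [-0.6, -0.4, 0.3]
grip_width: 0.0002
grasp_force: 0.0
t: 46.97
position: [0.6143, 0.0942, 0.0753]
tool_rot: [3.142, -0.0, 0.163]
contact_force: [-0.2, 0.8, -0.7]
grip_width: 0.0006
grasp_force: 0.0
t: 47.3
position: [0.6147, 0.0942, 0.0734]
tool_rot: [3.141, -0.0, 0.163]
contact_force: [-0.4, 0.4, 1.1]
grip_width: 0.0003
grasp_force: 0.7
```

All three mounts are seated in tray_finished. Now measure tray_bases.

```bash
python3 -m handwheel '0 0 0 0 0 -40 -1;0 0 0 0 0 -80 -1;0 0 0 -10 10 -120 -1;0 0 0 -30 30 -150 -1;0 0 0 -55 55 -170 -1;0 0 0 -80 80 -177 -1;0 0 0 -86 84 -177 -1;0 0 0 -86 84 -177 -1' && python3 -m handwheel '0 0 -0.024 -25 25 0 -1;0 0 -0.024 -50 50 0 -1;0 0 -0.024 -75 75 0 -1;0 0 -0.024 -86 84 0 -1;0 0 -0.024 -86 84 0 -1;0 0 -0.024 -86 84 0 -1;0 0 -0.024 -86 84 0 -1;0 0 -0.024 -86 84 0 -1' && python3 snap.py w14; python3 ftray.py w14 .541,-.087,.187; python3 topchk.py
```

```text
t: 47.97
position: [0.5427, -0.004, 0.2509]
tool_rot: [3.141, -0.001, 0.161]
contact_force: [-0.0, -0.3, 0.3]
grip_width: 0.0516
grasp_force: 0.0
t: 48.63
position: [0.4728, -0.0982, 0.2498]
tool_rot: [-3.141, 0.0, 0.189]
contact_force: [0.5, 0.8, 0.8]
grip_width: 0.0919
grasp_force: 0.0
48.6333 [ 0.47277006 -0.09822055  0.24975088] [-3.14077442e+00  1.74503462e-04  1.89104528e-01]
rim [ 0.5399 -0.0874  0.1863] 1823
tray [ 0.5398 -0.0872  0.1854] 2238
f (array([0.5572, 0.0822, 0.1678]), 823) (array([0.5576, 0.0755, 0.1011]), 461)
b (array([ 0.5394, -0.0885,  0.1878]), 749) (array([ 0.5383, -0.0876,  0.1866]), 652)
e (array([ 0.5167,  0.2703, -0.0051]), 849) (array([ 0.5168,  0.2703, -0.0051]), 825)
```

```bash
python3 -m handwheel '0 0 0 5 -40 0 -1;0 0 0 10 -80 0 -1;0 0 0 15 -120 0 -1;0 0 0 19 -160 0 -1;0 0 0 22 -183 0 -1;0 0 0 22 -183 0 -1;0 0 0 22 -183 0 -1' && python3 -m handwheel '0 0 0.1 5 -40 0 -1;0 0 0.194 10 -80 0 -1;0 0 0.194 15 -120 0 -1;0 0 0.194 19 -160 0 -1;0 0 0.194 22 -183 0 -1;0 0 0.194 22 -183 0 -1;0 0 0.194 22 -183 0 -1;0 0 0.194 22 -183 0 -1' && python3 -m handwheel '0 0 0 0 0 0 -1;0 0 0 0 0 0 -1;0 0 0 0 0 0 -1' && python3 snap.py w15; python3 ftray.py w15 .5167,.27,-.005
```

```text
t: 49.32
position: [0.4596, 0.0857, 0.2501]
tool_rot: [3.141, 0.0, 0.191]
contact_force: [-0.3, -0.1, -0.2]
grip_width: 0.0918
grasp_force: 0.0
t: 49.98
position: [0.4477, 0.267, 0.2499]
tool_rot: [3.141, 0.0, -0.008]
contact_force: [-0.7, -0.2, -0.6]
grip_width: 0.0922
grasp_force: 0.0
t: 50.23
position: [0.4475, 0.2673, 0.2502]
tool_rot: [3.142, -0.0, -0.009]
contact_force: [-1.0, -0.3, 0.2]
grip_width: 0.0917
grasp_force: 0.0
50.2333 [0.44754045 0.26731291 0.25020498] [ 3.14151815e+00 -1.99729040e-04 -8.53361999e-03]
rim [ 0.517   0.2739 -0.01  ] 1655
tray [ 0.517   0.274  -0.0105] 2093
```

Run:
```python
from h import *;import pickle
s,im=pickle.load(open("w15.pkl","rb"))
for xx in(.45,.56):
    ys=np.arange(-.036,.0365,.002);P=np.c_[0*ys+xx,.274+ys,0*ys+.022]
    uv=proj("wrist",P,s);print(xx,[(int(round(1000*y)),int(v)) for y,v in zip(ys,map_coordinates(im[:,:,0].astype(float),uv.T[::-1],order=1))])
```

```text
0.45 [(-36, 157), (-34, 133), (-32, 133), (-30, 133), (-28, 127), (-26, 91), (-24, 57), (-22, 50), (-20, 54), (-18, 56), (-16, 55), (-14, 56), (-12, 55), (-10, 55), (-8, 56), (-6, 57), (-4, 57), (-2, 57), (0, 57), (2, 56), (4, 56), (6, 57), (8, 57), (10, 57), (12, 56), (14, 56), (16, 42), (18, 34), (20, 33), (22, 32), (24, 47), (26, 74), (28, 159), (30, 209), (32, 212), (34, 212), (36, 213)]
0.56 [(-36, 161), (-34, 148), (-32, 148), (-30, 146), (-28, 124), (-26, 71), (-24, 48), (-22, 52), (-20, 56), (-18, 55), (-16, 56), (-14, 57), (-12, 57), (-10, 56), (-8, 56), (-6, 56), (-4, 56), (-2, 56), (0, 56), (2, 56), (4, 56), (6, 57), (8, 57), (10, 57), (12, 57), (14, 47), (16, 35), (18, 34), (20, 33), (22, 37), (24, 60), (26, 130), (28, 217), (30, 230), (32, 230), (34, 229), (36, 229)]
```

tray_empty is at (0.517, 0.274, -0.010) and tray_bases at (0.5399, -0.0873, 0.186). Go and grip tray_bases across its middle.

```bash
python3 -m handwheel '0 0 0 10 40 0 -1;0 0 0 20 80 0 -1;0 0 0 30 120 0 -1;0 0 0 42 160 0 -1;0 0 0 48 177 0 -1;0 0 0 48 177 0 -1;0 0 0 48 177 0 -1' && python3 -m handwheel '0 0 -0.1 10 40 0 -1;0 0 -0.195 20 80 0 -1;0 0 -0.195 30 120 0 -1;0 0 -0.195 42 160 30 -1;0 0 -0.195 47.5 176 65 -1;0 0 -0.195 47.5 176 100 -1;0 0 -0.195 47.5 176 135 -1;0 0 -0.195 47.5 176 150 -1' && python3 -m handwheel '0 0 0 0 0 0 -1;0 0 0 0 0 0 -1;0 0 0 0 0 0 -1;0 0 0 0 0 0 -1;0 0 0 0 0 0 -1'
python3 - <<'E'
from h import *
s=status.get_state();print(s["position"],s["tool_rot"],totool((.5397,-.0862,.007)))
E
python3 topchk.py
```

```text
t: 50.87
position: [0.494, 0.0903, 0.2501]
tool_rot: [-3.141, 0.0, -0.009]
contact_force: [-0.2, 0.4, -0.2]
grip_width: 0.0924
grasp_force: 0.0
t: 51.53
position: [0.537, -0.0828, 0.0946]
tool_rot: [-3.137, 0.007, 0.189]
contact_force: [-0.1, 0.9, -0.5]
grip_width: 0.0922
grasp_force: 0.0
t: 51.95
position: [0.5417, -0.0854, 0.1022]
tool_rot: [3.14, -0.003, 0.189]
contact_force: [-0.2, -0.5, -0.2]
grip_width: 0.0919
grasp_force: 0.0
[ 0.54171971 -0.08538103  0.10220893] [ 3.13963249 -0.00324516  0.18887701] [-2.44650889  0.23858147 95.20214593]
f (array([0.5572, 0.0822, 0.1678]), 823) (array([0.5575, 0.0768, 0.0955]), 469)
b (array([ 0.5394, -0.0885,  0.1878]), 749) (array([ 0.5389, -0.0878,  0.1806]), 314)
e (array([ 0.5167,  0.2703, -0.0051]), 849) (array([ 0.5167,  0.2703, -0.0051]), 829)
```

```bash
python3 -m handwheel '0 0 0 -1 0.3 30 -1;0 0 0 -1 0.3 60 -1;0 0 0 -1 0.3 80 -1;0 0 0 -1 0.3 90 -1;0 0 0 -1 0.3 93 -1;0 0 0 -1 0.3 93 -1;0 0 0 -1 0.3 93 0;0 0 0 -1 0.3 93 1' && python3 -m handwheel '0 0 0 0 0 0 1;0 0 0 0 0 0 1;0 0 0 0 0 0 1;0 0 0 0 0 0 1;0 0 0 0 0 0 1;0 0 0 0 0 0 1;0 0 0 0 0 0 1;0 0 0 0 0 0 1'
```

```text
t: 52.67
position: [0.5409, -0.0863, 0.0089]
tool_rot: [3.14, -0.003, 0.188]
contact_force: [-0.3, -0.4, -0.0]
grip_width: 0.0806
grasp_force: 0.0
t: 53.33
position: [0.5396, -0.086, 0.0075]
tool_rot: [3.141, -0.0, 0.188]
contact_force: [-1.5, -0.4, 4.2]
grip_width: 0.0536
grasp_force: 30.0
```

```bash
python3 -m handwheel '0 0 0 0 0 -15 1;0 0 0 0 0 -40 1;0 0 0 0 0 -70 1;0 0 0 0 0 -100 1;0 0 0 0 0 -125 1;0 0 0 0 0 -125 1' && python3 -m handwheel '0 0 0 4 -30 0 1;0 0 0 8 -65 0 1;0 0 0 13 -100 0 1;0 0 0 17 -135 0 1;0 0 0 21 -165 0 1;0 0 0 22 -180 0 1;0 0 0 22 -180 0 1' && python3 -m handwheel '0 0 0.05 4 -30 0 1;0 0 0.1 8 -65 0 1;0 0 0.15 13 -100 0 1;0 0 0.198 17 -135 0 1;0 0 0.198 21 -165 0 1;0 0 0.198 23 -179 0 1;0 0 0.198 23 -179 0 1;0 0 0.198 23 -179 0 1'&& python3 -m handwheel '0 0 0 0 0 0 1;0 0 0 0 0 0 1;0 0 0 0 0 0 1;0 0 0 0 0 0 1;0 0 0 0 0 0 1';python3 - <<'E'
from h import *
s=status.get_state();print(s["position"],s["tool_rot"],totool((.5167,.2751,.0245)))
E
python3 snap.py w16;cat >c.py <<'E'
from h import *;import pickle
s,im=pickle.load(open("w16.pkl","rb"));r=im[:,:,0].astype(float)
c=s["position"];print("held",fit("rim",r,s,(c[0],c[1],s["tool_rot"][2]),c[2]+.0145,r=.006,ra=.08))
E
python3 c.py
```

```text
t: 53.83
position: [0.5426, -0.0868, 0.1373]
tool_rot: [3.137, -0.008, 0.188]
contact_force: [2.0, 0.2, -0.9]
grip_width: 0.0535
grasp_force: 30.0
t: 54.42
position: [0.5251, 0.0984, 0.1297]
tool_rot: [-3.139, 0.004, 0.192]
contact_force: [0.5, -0.1, -2.3]
grip_width: 0.0535
grasp_force: 30.0
t: 55.08
position: [0.516, 0.2744, 0.1308]
tool_rot: [3.14, 0.002, -0.009]
contact_force: [-0.2, -0.3, -1.7]
grip_width: 0.054
grasp_force: 30.0
t: 55.5
position: [0.5166, 0.2747, 0.1322]
tool_rot: [3.142, -0.0, -0.011]
contact_force: [1.1, -0.1, -1.1]
grip_width: 0.0537
grasp_force: 30.0
[0.5165864  0.27465707 0.13219264] [ 3.14155355e+00 -1.13781339e-04 -1.06927197e-02] [ 9.66028453e-02 -4.48331800e-01  1.07692634e+02]
55.5 [0.5165864  0.27465707 0.13219264] [ 3.14155355e+00 -1.13781339e-04 -1.06927197e-02]
held (array([ 0.52089578,  0.27369192, -0.01288079]), np.float64(1160.166063493831))
```

Tray held square (y offset about the known 1 mm camera bias). Lower toward the stack.

```bash
python3 -m handwheel '0 0 0 0 0 25 1;0 0 0 0 0 55 1;0 0 0 0 0 80 1;0 0 0 0 0 95 1;0 0 0 0 0 98 1;0 0 0 0 0 98 1;0 0 0 0 0 98 1;0 0 0 0 0 98 1' && python3 -m handwheel '0 0 0 0 0 2 1;0 0 0 0 0 4 1;0 0 0 0 0 5 1;0 0 0 0 0 5 1;0 0 0 0 0 5 1' && python3 -m handwheel '0 0 0 0 0 1 1;0 0 0 0 0 2 1;0 0 0 0 0 2 1;0 0 0 0 0 2 1'
```

```text
t: 56.22
position: [0.5179, 0.2757, 0.036]
tool_rot: [-3.141, -0.003, -0.01]
contact_force: [0.9, 0.4, -2.2]
grip_width: 0.0535
grasp_force: 30.0
t: 56.63
position: [0.5163, 0.2753, 0.0291]
tool_rot: [3.142, 0.0, -0.01]
contact_force: [-0.0, 0.9, -0.9]
grip_width: 0.0537
grasp_force: 30.0
t: 56.97
position: [0.5163, 0.2753, 0.027]
tool_rot: [3.142, 0.0, -0.01]
contact_force: [0.6, -0.1, -1.8]
grip_width: 0.0536
grasp_force: 30.0
```

It's inside the rim with no contact. Seat it, release, rise and inspect.

```bash
python3 -m handwheel '0 0 0 0 0 1 1;0 0 0 0 0 1.8 1;0 0 0 0 0 1.8 1;0 0 0 0 0 1.8 1' && python3 -m handwheel '0 0 0 0 0 0 -0.8;0 0 0 0 0 0 -0.8;0 0 0 0 0 0 -0.8;0 0 0 0 0 0 -0.8;0 0 0 0 0 0 -0.8;0 0 0 0 0 0 -0.8;0 0 0 0 0 -30 -0.8;0 0 0 0 0 -60 -0.8' && python3 -m handwheel '0 0 0 0 0 -40 -1;0 0 0 0 0 -80 -1;0 0 0 -20 0 -120 -1;0 0 0 -50 0 -155 -1;0 0 0 -69 0 -165 -1;0 0 0 -69 0 -165 -1;0 0 0 -69 0 -165 -1;0 0 0 -69 0 -165 -1' && python3 -m handwheel '0 0 0 0 0 0 -1;0 0 0 0 0 0 -1;0 0 0 0 0 0 -1' && python3 snap.py w17
python3 - <<'E'
from h import *;import pickle
s,im=pickle.load(open("w17.pkl","rb"));r=im[:,:,0].astype(float)
for z in(.036,.040,.044):
  for k in("rim","tray"):print(z,k,*fit(k,r,s,(.517,.274,-.01),z,r=.008,ra=.05))
E
python3 topchk.py
```

```text
t: 57.3
position: [0.5165, 0.2754, 0.0255]
tool_rot: [-3.142, -0.0, -0.01]
contact_force: [-0.8, -0.6, 1.2]
grip_width: 0.0542
grasp_force: 30.0
t: 57.97
position: [0.5143, 0.2747, 0.0838]
tool_rot: [3.14, 0.005, -0.01]
contact_force: [0.9, 0.5, 0.3]
grip_width: 0.0828
grasp_force: 0.0
t: 58.63
position: [0.4474, 0.2758, 0.2492]
tool_rot: [3.141, 0.001, -0.01]
contact_force: [-0.1, -1.1, 0.0]
grip_width: 0.0918
grasp_force: 0.0
t: 58.88
position: [0.4474, 0.2756, 0.2489]
tool_rot: [3.141, 0.002, -0.01]
contact_force: [-0.3, -0.2, 0.2]
grip_width: 0.0919
grasp_force: 0.0
58.8833 [0.44741023 0.2756426  0.24892371] [ 3.14077515e+00  2.28095821e-03 -1.03261374e-02]
0.036 rim [ 0.51498797  0.27463657 -0.01156611] 1568.15493330693
0.036 tray [ 0.51345973  0.27471829 -0.01170982] 1881.4970194418177
0.04 rim [ 0.51654164  0.27454749 -0.01166512] 1560.7093432477236
0.04 tray [ 0.51653457  0.27459382 -0.01209   ] 1894.9079330748011
0.044 rim [ 0.51809586  0.27442301 -0.01206697] 1498.8826806288573
0.044 tray [ 0.51666897  0.27450926 -0.01302477] 1854.211702549964
f (array([0.5572, 0.0822, 0.1678]), 823) (array([0.5575, 0.077 , 0.0939]), 424)
b (array([ 0.5394, -0.0885,  0.1878]), 749) (array([ 0.4886, -0.1065,  0.2163]), 113)
e (array([ 0.5167,  0.2703, -0.0051]), 849) (array([ 0.517 ,  0.2738, -0.0048]), 604)
```

The stack is square and its rim fits best at 40 mm, as it should. Last check on the mounts in tray_finished from this same picture.

Run:
```python
from h import *;import pickle
s,im=pickle.load(open("w17.pkl","rb"));r=im[:,:,0].astype(float)
print("tray",fit("tray",r,s,(.5578,.0835,.163),.022,r=.006,ra=.05))
for p in((.614,.0925),(.5578,.0835),(.5016,.0742)):
    print(np.round(fit("base",im,s,(*p,.163),.037,r=.004,ra=.05)[0],4))
```

```text
tray (array([0.55577648, 0.09362972, 0.16208998]), np.float64(1261.985470617279))
[0.6131 0.0941 0.154 ]
[0.5567 0.0843 0.1666]
[0.4997 0.0753 0.1527]
```

```bash
python3 -c "
from station import manip
print(manip.finish_job())"
```

```text
the job is handed in; nothing more can be done
None
```

I handed the job in at about 59 s of the 210 s allowed: the three mounts are seated in the finished tray and the emptied tray is nested on the empty one, as far as my force and camera checks show, but the hand-in returned no verdict.

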